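Reset and reload the spice dryer

ROBOT

A 6-joint arm with a two-finger parallel gripper is mounted at the origin on the work surface. World frame = base frame: x ahead of the robot, y to its left, z up, the work surface at z = 0. Lengths are in m, angles in rad, forces in N, time in s.
With the tool pointing down it reaches from about 0.3 to 0.875 m from the base axis. Payload 6.4 kg.
Tool frame: the origin (TCP) lies between the finger pads; the fingertips stand ctrl.tip_reach ahead of it and the grasp point (between the pads) lies 11 mm behind it (ctrl.tip_reach is the distance from the TCP to the fingertips, in m); z points along the fingers, x is the direction in which the jaws open and shut, and the axes are right-handed (so a half turn about z gives the same grasp; the last joint's range is limited). The gripper opens to 85 mm and grips with 20 to 120 N. Pads are 22 mm wide; open, the fingers measure 114 mm over their backs; the gripper's body (76 mm by 85 mm) begins 54 mm behind the grasp point. The pads swing forward as they close: fully open they stand 13 mm farther back than shut.
Start: joints at [-1.549, 0.181, 1.607, -0, 1.354, -0.206], TCP at [0.13, -0.56, 0.239] pointing down, gripper open.
Joint ranges: [-2.99, 2.99], [-0.89, 2.07], [0.3, 2.58], [-1.14, 4.28], [0, 2.63], [-3.12, 3.12]. Speed limits (rad/s): [2.57, 2.57, 3.01, 3.14, 3.14, 3.14].

INTERFACE

Orientations are given as a unit quaternion [w, x, y, z].
In Python, from bench import telemetry, viewer, ticket, nets, ctrl gives the robot as it stands.
- The arm moves only by the tool step_arm, never from a script. Its argument "plan" is a list of rows, each a list of 2 entries, a list of its own where there are three numbers: the shift along the tool's x, y, z in m, then the turn, a rotation vector about the tool's x, y, z in degrees. A call has 1 to 5 rows; each row is the pose to reach, as a shift and turn from the pose commanded when the call began, along the tool's axes at that moment; what a row does not reach only later rows make up. A row lasts 1/10 s, in which the tool goes at most 50 mm and 8.59 degrees, less where a joint would pass 70% of its speed; a pose out of reach is approached as far as the arm can. A call with a gripper value outside its range is refused whole. "fingers" is the opening in per cent of the stroke, from 0 (shut) to 100 (fully open), set as the call begins (left out, the last holds). The fingers move at their own pace and stop on an object; the grip force is fixed at half the most. Time passes only in rows, so rows that repeat a pose let the fingers close. It gives the time, the measured TCP pose, the force and the opening at its end, in the units of the state.
- telemetry.get_obs(): the state, without advancing time (a new reading comes with each control period).
- viewer.camera(name): name is "scene" or "top" or "wrist"; returns the picture (420x560x3 uint8, red, green, blue); there is no depth.
- viewer.get_calibration(name): a dict with "K" (3x3 intrinsics, pixels), "origin" and "orientation" of the camera in the world. Camera axes: x right, y up, looking along -z (the intrinsics and any distortion apply to the point x, -y, -z); pixel columns grow to the right and rows downward; lengths in m; the calibration is good to about 2 mm. A picture is of the moment at which its call begins: read the wrist's pose just before it. get_calibration takes no time and is no camera call; for the wrist camera it gives the pose at the moment of the call.
- ticket.hand_in(): hands the job in, once; it reports no verdict.
Trained networks look in the newest picture that a camera, given by its name, has taken for a name from the list of things; names that differ only in an ending like _2 or _b are one class to them, and where a whole thing is asked for, a point or a joint stands for the part that bears it (a point fixed in the world has none). Each returns a list of dicts, best first, with "score" (0 to 1); they miss things now and then, are a little off and sometimes report something else, mostly with a low value. They report only what shows in the picture. A call takes as long as a camera call. They do not tell look-alikes from the thing itself.
- nets.boxes_of(thing, camera): "extent" ([left, top, right, bottom] in pixels, round what is visible of it).
The state is a dict: "time_s": time; "q": joint angles; "dq": joint speeds; "joint_efforts": joint torques, N m; "eef_pos": TCP position; "eef_rot": TCP orientation; "wrist_force": force on the tool from outside, world axes, zero at the start; "torque": the same for the moment, N m; "opening": opening from 0.0 (shut) to 1.0 (fully open).
Only numpy, scipy, OpenCV 4.12 (cv2) and the standard library are available. Lean on these libraries where they do the work, as an engineer would, in place of code of your own. Each camera call takes 0.05 s, during which the arm holds its last target.

TASK

Get the spice dryer ready for its next run: first turn the run-time dial on the sloping panel back to its zero stop, then pick up the red-handled tray and slide it fully home onto the middle of the rack's three rail pairs and let it go, and last push the fan lever beside the dial right over, up the slope. Leave the black-handled tray on the bottom rails, the trivet, the jar and the pepper mill where they are.

Things in the scene. Friction and masses are not known exactly. Their poses are not given: they have to be found in the camera images.
- dial (a joint): Angle of the run-time dial, rad: 0 = at the zero stop (red line on the bar points straight up the slope, at the long green tick); grows to 2.6 as the dial turns clockwise, seen facing the panel. Starts between 0.9 and 2.0; to reset, turn it anticlockwise against the stop. It stays where it is left; friction about 0.05 N m.
- dial_grip (a point): Point on the dial's axis, 27 mm off the panel: grip here. The dial is a black bar 70 mm long (x, towards its end with the red line), 16 mm wide (y), standing 8 to 40 mm off the panel on a grey 76 mm disc. z points out of the panel along the dial's axis, which leans 25 degrees from vertical towards the robot. The frame turns with the dial.
- fan_lever (a joint): Angle of the fan lever, rad: 0 = leaning down the slope towards the robot (start), 1.0 = right over, leaning up the slope. It stays where it is left.
- fan_lever_tip (a point): Centre of the 26 mm ball on the tip of the red fan lever, on the same panel, 125 mm to the dial's right seen from the robot. The rod, 10 mm thick, swings about a level pivot 80 mm from here, 22 mm off the panel, from 0.5 rad down the slope to 0.5 rad up it; the tip travels 77 mm. At joint 0 the frame's x points up the slope and z along the panel's normal; it turns with the lever.
- tray_handle (a point): Middle of the task tray's red handle, the point to grip, 32 mm above the tray's underside. The handle is an upright block 30 mm long (x), 14 mm wide (y) and 46 mm high from the tray's underside, joined by a short neck to the deck. x points from the handle to the deck, z up. The tray weighs about 0.3 kg. At the start the tray lies on a teak riser 80 mm high, its handle standing out over the riser's near edge.
- tray_deck (a point): Centre of the underside of the same tray's deck: an aluminium sheet 150 mm (x) by 120 mm (y), 4 mm thick with a rim 12 mm high. The handle centre lies 120 mm from here on the -x side.
- middle_rails (a point): Centre of the middle rail pair, level with the rails' top, 120 mm above the table. x points into the rack, away from its open front; z up. A tray is fully home when its deck centre is on this point, 2 mm short of a back stop. The rail ledges are 14 mm wide; the cheeks stand 130 mm apart; other pairs are 55 mm higher and lower.
- rack: Teak rack, origin at the centre of its foot, axes as its rails. 160 mm deep (x -80 to 80 mm), 154 mm wide, open front at -x. Its clear roof, 225 to 231 mm above the table, reaches to x = -92 mm, so a gripper on the handle of a tray that is home must lean back about 20 degrees.
- low_tray: A like tray with a black handle on the bottom rail pair, to be left alone. Origin at the centre of its deck's underside.
- trivet: Slatted beech trivet, 130 mm square, 14 mm high, on the table in front of the rack. Origin under its centre. Bystander.
- jar: Glass jar with steel twist cap, 64 mm across, 110 mm high, beyond the tray. Origin under its centre. Bystander.
- mill: Dark wooden pepper mill, 54 mm across, 155 mm high, beside the jar. Origin under its centre. Bystander.
- console: The dryer's fixed control console that carries dial and lever: a grey box 240 mm wide (y) with a pale panel sloping up away from the robot, from 45 mm above the table at its near edge (x = -150 mm) to 135 mm at its far edge. Origin under it; x points away from the robot, level with the up-slope direction; z up.
Not all that is in view belongs to the job. What is shaped like the part that bears tray_handle but orange or pink is not meant.

How it is judged:
On the way, in this order (a step that is already met when the one before it is completed fails the run):
1. the dial is back at its zero stop (value of joint dial below 0.07 rad), for 0.2 s.
2. the red-handled tray is home on the middle rails and let go (x of tray_deck in the frame of middle_rails above -0.009 m and z of tray_deck in the frame of middle_rails between -0.005 and 0.005 m and angle between tray_deck's own z axis and vertical below 0.06 rad and contact force between the fingers and anything else below 0.1 N), for 0.2 s.
3. the fan lever is right over (value of joint fan_lever above 0.85 rad), for 0.1 s.
At the end, for the whole second after the job is handed in: The dial is within 0.07 rad of its zero stop, the red-handled tray lies level on the middle rail pair, within 9 mm of fully home and 5 mm of the rail height, and the fan lever is past 0.85 rad of its 1.0 rad swing (value of joint dial below 0.07 rad and value of joint fan_lever above 0.85 rad and x of tray_deck in the frame of middle_rails between -0.009 and 0.009 m and y of tray_deck in the frame of middle_rails between -0.009 and 0.009 m and z of tray_deck in the frame of middle_rails between -0.005 and 0.005 m and angle between tray_deck's own z axis and vertical below 0.06 rad); the robot touches nothing.
It fails at once if the black-handled tray is shifted (distance of low_tray from where it was at the start of the episode above 0.02 m).
It fails at once if the trivet, jar or mill is shifted or tipped (distance of any of trivet, jar, mill from where it was at the start of the episode above 0.03 m or angle between any of jar, mill's own z axis and vertical above 0.5 rad).
It also fails if it takes over 56 s, if anything falls off the work surface, if the arm or the gripper's body presses on something with over 40 N, if the wrist force passes 120 N, or if a joint passes its speed limit or range.

## Working session

There is one attempt and no reset: what is moved stays moved. The work goes in short steps, Python scripts to look and compute and a tool call to move; the robot and the scene stay as the last step left them, time stands still between calls to the robot, and variables do not carry over. Pictures are saved under pics/ and viewed, and the job is handed in when it is done.

Besides the shell and the picture viewer there is one more tool, called as name([rows], argument=value, ...), one row to a line, values as JSON. step_arm: Moves the arm, as the interface text tells. Its arguments: {"type":"object","properties":{"plan":{"type":"array"},"fingers":{"type":"number"}},"required":["plan"]}

```bash
ls; mkdir -p pics; python3 - <<'E'
from bench import telemetry, viewer, ticket, nets, ctrl
import cv2, numpy as np
o=telemetry.get_obs(); print(o); print(ctrl.tip_reach)
for c in ["scene","top","wrist"]:
    im=viewer.camera(c); cv2.imwrite(f"pics/{c}0.png",im[:,:,::-1])
    k=viewer.get_calibration(c); print(c,k)
    if c=="wrist": continue
    for t in ["dial","dial_grip","fan_lever","tray_handle","tray_deck","rack","low_tray","trivet","jar","mill","console"]:
        pass
print(telemetry.get_obs()["time_s"])
E
```

```text
pics
{'time_s': 0.0, 'q': array([-1.54928835e+00,  1.81522763e-01,  1.60804704e+00, -6.44105935e-06,
        1.35379617e+00, -2.06299812e-01]), 'dq': array([ 0.00090908,  0.0005865 , -0.00010847, -0.00236849, -0.00023298,
       -0.00011448]), 'joint_efforts': array([ 9.11456609e-04, -4.44866538e+01, -3.51336086e+01, -3.64015168e-04,
        9.00948158e-03, -1.41830074e-05]), 'eef_pos': array([ 0.12986243, -0.55957269,  0.23837556]), 'eef_rot': array([-6.80124535e-04,  7.82892995e-01, -6.22155746e-01, -5.68859837e-04]), 'wrist_force': array([0.57467139, 0.14532254, 0.43525884]), 'torque': array([-0.03687722, -0.0087701 ,  0.01721806]), 'opening': 0.9979406868889755}
0.008
scene {'K': array([[496.05879492,   0.        , 281.22855702],
       [  0.        , 496.05879492, 204.08242739],
       [  0.        ,   0.        ,   1.        ]]), 'origin': array([1.2025453 , 0.14544139, 0.98060168]), 'orientation': array([0.58594348, 0.22056654, 0.26270188, 0.73417189])}
top {'K': array([[403.56470169,   0.        , 285.06309753],
       [  0.        , 403.56470169, 213.49837262],
       [  0.        ,   0.        ,   1.        ]]), 'origin': array([0.41039761, 0.00901193, 1.14964038]), 'orientation': array([ 0.70817641,  0.03796671, -0.02980501, -0.70438368])}
wrist {'K': array([[327.76634007,   0.        , 283.37757521],
       [  0.        , 327.76634007, 206.76676408],
       [  0.        ,   0.        ,   1.        ]]), 'origin': array([ 0.19427042, -0.54639764,  0.37404245]), 'orientation': array([ 0.77628747, -0.10166168,  0.08146674, -0.61677049])}
0.15
```

View pics/scene0.png

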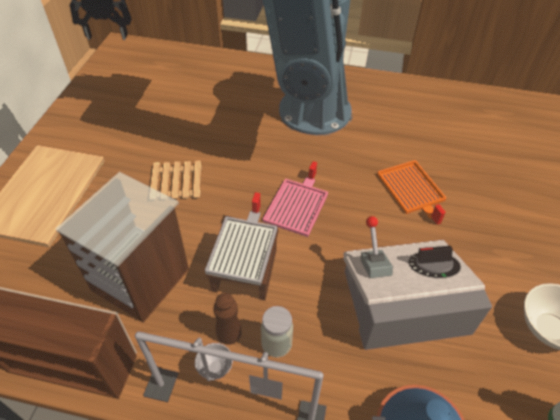

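View pics/top0.png

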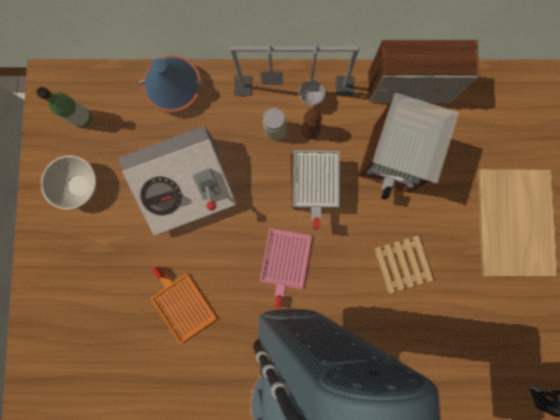

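View pics/wrist0.png

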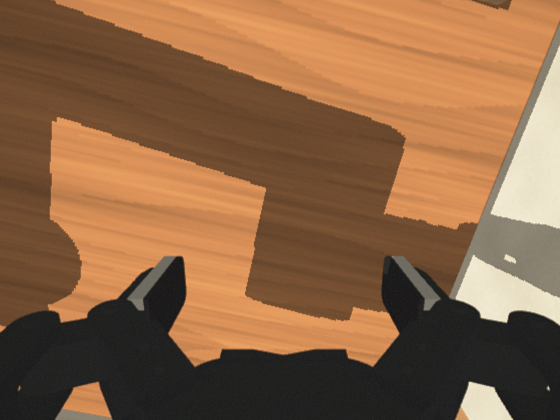

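```bash
python3 - <<'E'
from bench import nets, telemetry
for c in ["scene","top"]:
    for t in ["dial","fan_lever","tray_handle","tray_deck","rack","low_tray","trivet","console"]:
        try: print(c,t,[(np_:=[round(float(v)) for v in d["extent"]],round(d["score"],2)) for d in nets.boxes_of(t,c)][:4])
        except Exception as e: print(c,t,e)
print(telemetry.get_obs()["time_s"])
E
```

```text
scene dial [([418, 247, 451, 274], 0.6)]
scene fan_lever [([365, 217, 378, 249], 0.58)]
scene tray_handle [([264, 162, 325, 240], 0.88), ([207, 197, 275, 287], 0.83), ([380, 164, 444, 226], 0.59)]
scene tray_deck [([264, 162, 326, 238], 0.8), ([205, 192, 279, 284], 0.69), ([376, 160, 446, 224], 0.61), ([361, 217, 379, 251], 0.56)]
scene rack [([61, 176, 189, 322], 0.67)]
scene low_tray [([90, 261, 130, 299], 0.68)]
scene trivet [([150, 161, 200, 198], 0.67)]
scene console [([343, 219, 491, 350], 0.6), ([57, 176, 188, 321], 0.53)]
top dial [([145, 182, 177, 209], 0.75), ([294, 152, 339, 230], 0.72)]
top fan_lever []
top tray_handle [([260, 232, 311, 308], 0.78), ([295, 150, 338, 228], 0.71), ([152, 268, 212, 341], 0.63), ([356, 94, 458, 196], 0.44)]
top tray_deck [([294, 149, 339, 230], 0.85), ([261, 227, 313, 306], 0.59), ([153, 262, 217, 343], 0.56)]
top rack [([355, 92, 458, 197], 0.69)]
top low_tray [([373, 164, 413, 198], 0.65)]
top trivet [([373, 166, 412, 199], 0.74), ([375, 239, 430, 295], 0.72), ([356, 94, 460, 193], 0.41)]
top console [([118, 126, 236, 235], 0.87), ([146, 181, 175, 210], 0.64)]
0.95
```

Candidates for the tray: the silver one at top (316,180), scene (243,248); the pink one at top (286,260); the orange one at top (183,305). The silver one is on a riser and isn't orange or pink, so it fits. I'll confirm that in a crop.

```bash
python3 - <<'E'
import cv2
t=cv2.imread("pics/top0.png"); s=cv2.imread("pics/scene0.png")
cv2.imwrite("pics/c1.png",cv2.resize(t[115:240,110:250],None,fx=5,fy=4.8,interpolation=cv2.INTER_CUBIC))
cv2.imwrite("pics/c2.png",cv2.resize(t[85:235,285:465],None,fx=4,fy=4,interpolation=cv2.INTER_CUBIC))
cv2.imwrite("pics/c3.png",cv2.resize(s[180:330,50:290],None,fx=3.3,fy=3.3,interpolation=cv2.INTER_CUBIC))
cv2.imwrite("pics/c4.png",cv2.resize(s[205:355,335:500],None,fx=4,fy=4,interpolation=cv2.INTER_CUBIC))
E
```

```text
(no output)
```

View pics/c1.png

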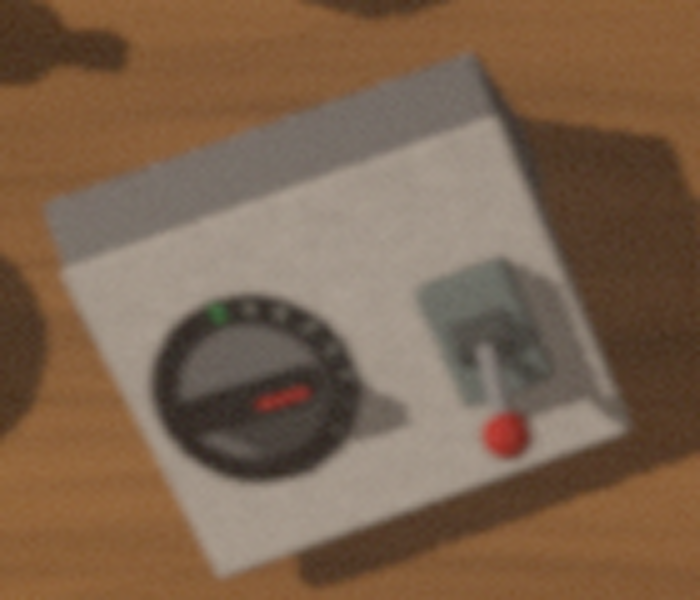

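View pics/c2.png

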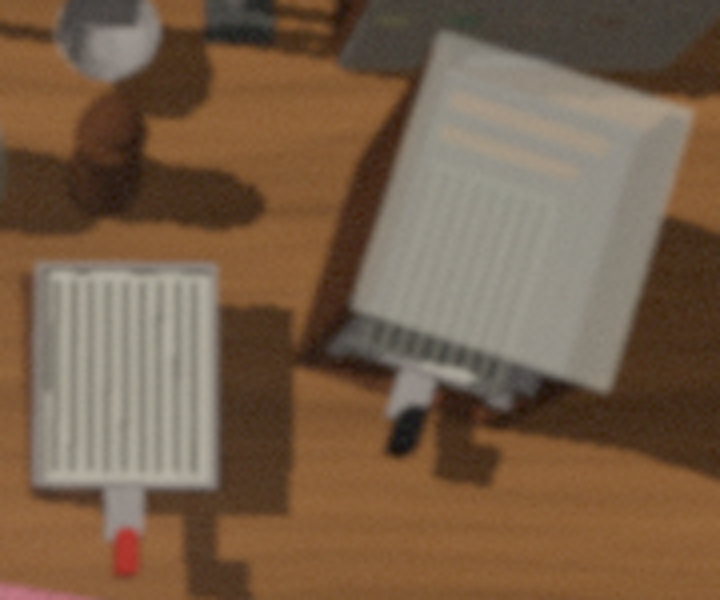

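View pics/c3.png

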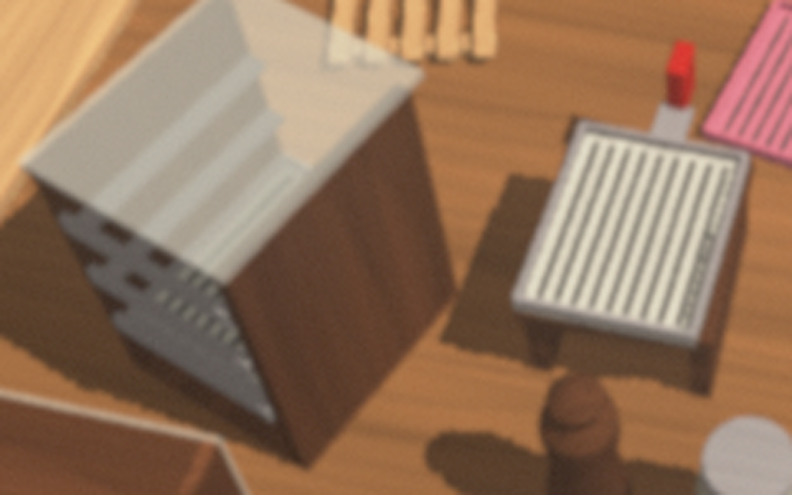

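View pics/c4.png

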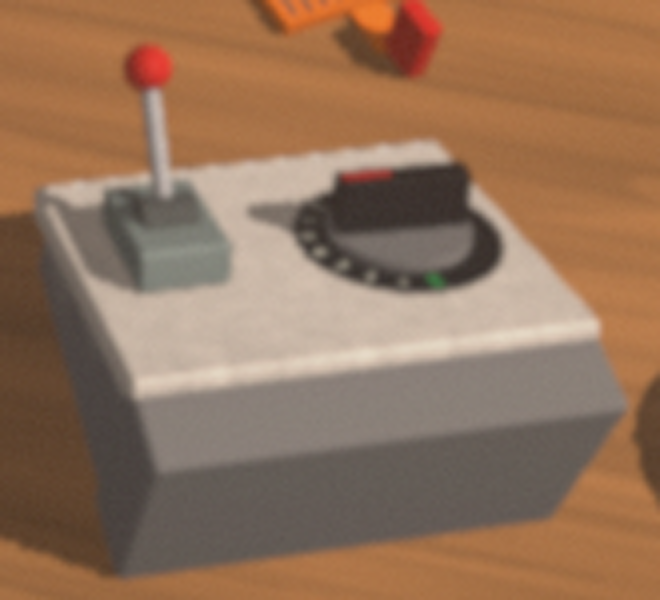

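```bash
cat > h.py <<'E'
import numpy as np
from scipy.spatial.transform import Rotation as R
from scipy.optimize import least_squares
def rot(q): return R.from_quat([q[1],q[2],q[3],q[0]]).as_matrix()
CAL={'scene':dict(K=np.array([[496.05879492,0,281.22855702],[0,496.05879492,204.08242739],[0,0,1]]),origin=np.array([1.2025453,0.14544139,0.98060168]),orientation=[0.58594348,0.22056654,0.26270188,0.73417189]),
'top':dict(K=np.array([[403.56470169,0,285.06309753],[0,403.56470169,213.49837262],[0,0,1]]),origin=np.array([0.41039761,0.00901193,1.14964038]),orientation=[0.70817641,0.03796671,-0.02980501,-0.70438368])}
def proj(P,c):
    P=np.atleast_2d(P); d=(P-c['origin'])@rot(c['orientation']); 
    p=np.c_[d[:,0],-d[:,1],-d[:,2]]@c['K'].T
    return p[:,:2]/p[:,2:]
def ray(px,c):
    v=np.linalg.inv(c['K'])@np.array([px[0],px[1],1.]); v=rot(c['orientation'])@np.array([v[0],-v[1],-v[2]])
    return c['origin'],v/np.linalg.norm(v)
def hit(px,c,p0,n):
    o,v=ray(px,c); return o+v*((np.asarray(p0)-o)@n)/(v@n)
def T(x,y,a,P):
    P=np.atleast_2d(P); return P@R.from_euler('z',a).as_matrix().T+np.array([x,y,0])
def tri(obs):
    A=np.zeros((3,3));b=np.zeros(3)
    for px,c in obs:
        o,v=ray(px,c);M=np.eye(3)-np.outer(v,v);A+=M;b+=M@o
    return np.linalg.solve(A,b)
def fit(model,obs,x0):
    f=lambda s:np.concatenate([(proj(T(*s,model),c)-px)[m].ravel() for px,c,m in obs])
    r=least_squares(f,x0); return r.x,f(r.x).reshape(-1,2)
E
python3 - <<'E'
from h import *
np.set_printoptions(precision=4,suppress=True)
c1=lambda L:np.array([[110+u/5,115+v/4.8] for u,v in L])
c2=lambda L:np.array([[285+u/4,85+v/4] for u,v in L])
c3=lambda L:np.array([[50+u/3.3,180+v/3.3] for u,v in L])
c4=lambda L:np.array([[335+u/4,205+v/4] for u,v in L])
t,s=CAL['top'],CAL['scene']; al=np.array([True]*4)
m=[[-.15,.12,.045],[-.15,-.12,.045],[.043,-.12,.135],[.043,.12,.135]]
x,r=fit(m,[(c1([(222,578),(630,428),(495,115),(62,268)]),t,al),(c4([(435,142),(40,190),(135,390),(600,325)]),s,al)],[.6,.3,0.3])
print("console",x,"\n",r.round(1))
Rc=R.from_euler('z',x[2]).as_matrix()@np.array([[np.cos(np.radians(25)),0,-np.sin(np.radians(25))],[0,1,0],[np.sin(np.radians(25)),0,np.cos(np.radians(25))]])
n=Rc[:,2]; p0=T(*x,m)[0]
for nm,px,c in [("disc top",c1([(257,388)])[0],t),("green top",c1([(220,312)])[0],t),("green sc",c4([(436,281)])[0],s),("disc sc",c4([(398,225)])[0],s)]:
    h=hit(px,c,p0,n); print(nm,h,(h-[x[0],x[1],0])@R.from_euler('z',x[2]).as_matrix())
b=tri([(c1([(506,436)])[0],t),(c4([(148,66)])[0],s)]); print("ball",b,(b-[x[0],x[1],0])@R.from_euler('z',x[2]).as_matrix())
m=[[.08,.077,.231],[.08,-.077,.231],[-.092,-.077,.231],[-.092,.077,.231]]
x,r=fit(m,[(c2([(440,30),(692,115),(610,392),(352,308)]),t,al),(c3([(230,285),(22,162),(228,-5),(422,75)]),s,al)],[.6,-.3,0])
print("rack",x,"\n",r.round(1))
m=[[.075,.06,.092],[.075,-.06,.092],[-.075,-.06,.092],[-.075,.06,.092]]
x,r=fit(m,[(c2([(35,262),(218,263),(218,490),(33,488)]),t,al),(c3([(695,345),(513,302),(578,121),(750,155)]),s,al)],[.5,-.1,0])
print("tray",x,"\n",r.round(1))
print("handle pred",T(*x,[-.12,0,.112]), "top of handle tri",tri([(c2([(126,552)])[0],t),(c3([(681,65)])[0],s)]))
E
```

```text
console [0.6272 0.319  0.3581] 
 [[ 0.5  3.6]
 [ 1.2  4.7]
 [-1.2 -3.6]
 [-2.8 -3.7]
 [-2.1 -2.6]
 [-3.3 -3.8]
 [ 0.   1.5]
 [ 2.7  3.4]]
disc top [0.5579 0.3506 0.0899] [-0.0538  0.054   0.0899]
green top [0.597  0.3653 0.1093] [-0.0121  0.054   0.1093]
green sc [0.5921 0.369  0.1078] [-0.0153  0.0592  0.1078]
disc sc [0.5442 0.3545 0.0845] [-0.0652  0.0624  0.0845]
ball [0.5241 0.2052 0.1555] [-0.1364 -0.0704  0.1555]
rack [ 0.6872 -0.2812 -0.311 ] 
 [[-1.8 -0.6]
 [-1.3 -2.3]
 [-1.4 -2.3]
 [-1.2 -1.7]
 [-1.8 -2.1]
 [-1.  -0.3]
 [-0.4 -6.3]
 [ 0.  -1.4]]
tray [ 0.6084 -0.0592 -0.005 ] 
 [[-0.4 -0.9]
 [-1.2 -0.8]
 [-1.1 -1.7]
 [-0.4 -1.6]
 [-0.5 -2.7]
 [-0.8 -1.1]
 [ 0.4 -0.5]
 [-0.7 -1.1]]
handle pred [[ 0.4884 -0.0586  0.112 ]] top of handle tri [ 0.4857 -0.0587  0.1125]
```

```bash
cat >> h.py <<'E'
def frame(z,xdir):
    z=np.array(z,float);z/=np.linalg.norm(z);x=np.array(xdir,float);x-=z*(x@z);x/=np.linalg.norm(x)
    return np.c_[x,np.cross(z,x),z]
def rel(pos,Rt,cur=None):
    from bench import telemetry
    if cur is None:
        o=telemetry.get_obs();cur=(o['eef_pos'],rot(o['eef_rot']))
    p,Rm=cur
    return (Rm.T@(np.asarray(pos)-p)).round(4), np.degrees(R.from_matrix(Rm.T@Rt).as_rotvec()).round(2)
def wcal():
    from bench import viewer
    return viewer.get_calibration('wrist')
def snap(name,cam='wrist'):
    from bench import viewer
    import cv2,pickle
    c=viewer.get_calibration(cam); im=viewer.camera(cam); cv2.imwrite(f'pics/{name}.png',im[:,:,::-1]); pickle.dump(c,open(f'pics/{name}.pkl','wb')); return im,c
def ang(d): return np.array([np.cos(np.radians(d)),np.sin(np.radians(d)),0])
E
python3 - <<'E'
from h import *
from bench import telemetry
o=telemetry.get_obs();R0=rot(o['eef_rot'])
a=0.358;n=np.array([-np.sin(np.radians(25))*np.cos(a),-np.sin(np.radians(25))*np.sin(a),np.cos(np.radians(25))])
Rv=frame(-n,ang(14.5)); print(n)
w=[0.42,-0.17,0.33]; sh,rv=rel(w,frame([0,0,-1],ang(-33)));print(sh,rv)
v=np.array([.555,.352,.09])+n*.16; print(v)
print(rel(v,Rv,(np.array(w),frame([0,0,-1],ang(-33)))))
E
```

```text
[-0.39582405 -0.14808617  0.90630779]
[-0.3145 -0.3707 -0.0907] [  0.    -0.   -43.95]
[0.49166815 0.32830621 0.23500925]
(array([-0.2113, -0.4569,  0.095 ]), array([ 12.88,  22.24, -46.12]))
```

step_arm([
  [[-0.032,-0.037,-0.045],[0,0,-8]],
  [[-0.064,-0.074,-0.09],[0,0,-16]],
  [[-0.096,-0.111,-0.09],[0,0,-24]],
  [[-0.128,-0.148,-0.09],[0,0,-32]],
  [[-0.16,-0.185,-0.09],[0,0,-40]],
], fingers=60)

```text
time_s: 1.45
eef_pos: [0.261, -0.3804, 0.3298]
eef_rot: [0.001, 0.949, -0.315, 0.001]
wrist_force: [0.6, -1.0, 0.0]
opening: 0.601
```

```bash
cat > rv.py <<'E'
from h import *
a=0.358;n=np.array([-np.sin(np.radians(25))*np.cos(a),-np.sin(np.radians(25))*np.sin(a),np.cos(np.radians(25))])
Rv=frame(-n,ang(14.5));v=np.array([.555,.352,.09])+n*.16
print(rel(v,Rv))
print(rel([0.42,-0.17,0.33],frame([0,0,-1],ang(-20))))
E
python3 rv.py
```

```text
(array([-0.2384, -0.7063,  0.0934]), array([ 13.76,  21.83, -49.7 ]))
(array([ 0.0019, -0.2637, -0.0006]), array([  0.09,  -0.11, -16.67]))
```

step_arm([
  [[0,-0.05,0],[0,0,-4]],
  [[0,-0.1,0],[0,0,-8]],
  [[0,-0.15,0],[0,0,-12]],
  [[0,-0.2,0],[0,0,-16]],
  [[0,-0.25,0],[0,0,-17]],
])

```text
time_s: 1.95
eef_pos: [0.4113, -0.1798, 0.3289]
eef_rot: [0.0, 0.985, -0.172, 0.001]
wrist_force: [1.4, -0.4, -0.5]
opening: 0.603
```

```bash
python3 -c "
from h import *; snap('w1')"; python3 rv.py
```

```text
(array([-0.095 , -0.4983,  0.096 ]), array([  9.82,  23.07, -32.86]))
(array([ 0.0038, -0.005 , -0.001 ]), array([-0.26, -0.14,  0.53]))
```

View pics/w1.png

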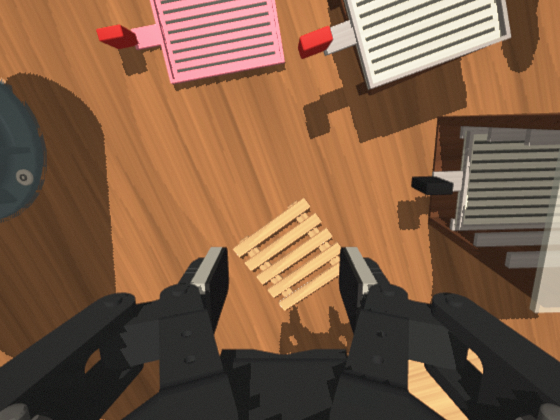

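Silver tray with its red handle at (315,42), pink tray at (215,35), low tray's black handle at (433,185), trivet at (295,255). On to the console.

step_arm([
  [[-0.01,-0.05,0.01],[1,2.5,-4]],
  [[-0.02,-0.1,0.02],[2,5,-8]],
  [[-0.03,-0.15,0.03],[3,8,-12]],
  [[-0.04,-0.2,0.04],[4,11,-16]],
  [[-0.05,-0.25,0.05],[5,13,-20]],
])

```text
time_s: 2.5
eef_pos: [0.447, 0.0628, 0.2804]
eef_rot: [-0.023, 0.992, 0.003, 0.12]
wrist_force: [0.9, -0.8, 0.7]
opening: 0.601
```

```bash
python3 rv.py
```

```text
(array([ 0.0324, -0.2627,  0.0672]), array([  4.76,  10.34, -13.05]))
(array([-0.0143,  0.23  , -0.0654]), array([ -5.06, -13.18,  20.19]))
```

step_arm([
  [[0.006,-0.05,0.01],[1,2,-3]],
  [[0.012,-0.1,0.02],[2,4,-6]],
  [[0.018,-0.15,0.03],[3,6,-8]],
  [[0.024,-0.2,0.045],[4,8,-10]],
  [[0.03,-0.25,0.06],[4.8,10.3,-13]],
])

```text
time_s: 3.0
eef_pos: [0.4871, 0.3069, 0.2429]
eef_rot: [-0.052, 0.969, 0.117, 0.21]
wrist_force: [0.2, -0.3, -0.8]
opening: 0.602
```

```bash
python3 rv.py; python3 -c "
from h import *; snap('w2')"
```

```text
(array([ 0.0051, -0.0192,  0.0122]), array([-0.08,  0.03, -0.09]))
(array([-0.1211,  0.4401, -0.1767]), array([-10.23, -23.19,  33.27]))
```

View pics/w2.png

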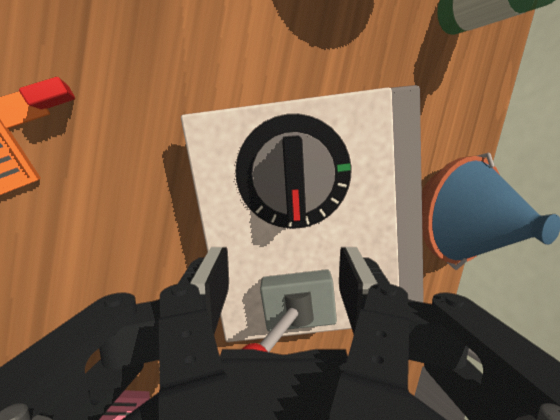

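```bash
cat > d.py <<'E'
from h import *
import pickle
np.set_printoptions(precision=4,suppress=True)
w=pickle.load(open('pics/w2.pkl','rb'));t,s=CAL['top'],CAL['scene']
pts={'green':[((154,180),t),((344,168),w),((444,275.3),s)],'ring':[((161.4,195.8),t),((294,171),w),((434.5,261.3),s)],
'nl':[((154.4,235.4)if 0 else (122.4,170.8),t),((391,90),w),((485,286.3),s)],'near-left':[((154.4,235.4),t),((183,117),w),((443.8,240.5),s)]}
# note: resolve labels
for k,o in pts.items():
    P=tri(o); print(k,P,[ (proj(P,c)[0]-px).round(1) for px,c in o])
    for i,j in ((0,1),(1,2)): print('   ',tri([o[i],o[j]]))
P=tri(pts['ring'][:2])
n=np.array([-.3958,-.1481,.9063])
for px in [(293,140),(296,218),(296,195)]: 
    print(hit(px,w,P+n*.04,n))
E
python3 d.py
```

```text
green [0.5974 0.3644 0.1162] [array([-0.5, -0.7]), array([-0.8, -1.7]), array([-1.3, -0.5])]
    [0.5953 0.3622 0.1202]
    [0.5986 0.3648 0.117 ]
ring [0.5565 0.3497 0.0999] [array([-0.9,  0. ]), array([-0.5,  1. ]), array([-0.6,  0.2])]
    [0.558  0.3499 0.0955]
    [0.5563 0.3507 0.1008]
nl [0.6172 0.44   0.1326] [array([-0.1, -0.3]), array([ 0.4, -2.4]), array([-1.2, -0.2])]
    [0.6158 0.4379 0.1349]
    [0.6178 0.4401 0.1328]
near-left [0.4569 0.3792 0.0525] [array([-0.4, -1. ]), array([-2.3, -2.5]), array([-1.2, -0.3])]
    [0.4559 0.376  0.0612]
    [0.4593 0.3792 0.0553]
[0.5332 0.3741 0.1328]
[0.5519 0.3125 0.1309]
[0.5468 0.3317 0.1318]
```

```bash
cat > g.py <<'E'
from h import *
np.set_printoptions(precision=4,suppress=True)
a=np.radians(20.7);n=np.array([-np.sin(np.radians(25))*np.cos(a),-np.sin(np.radians(25))*np.sin(a),np.cos(np.radians(25))])
P0=np.array([.5575,.3497,.095]); b=np.array([.0187,-.0616,-.0019]);
x=np.cross(n,b); x=x if x[0]>0 else -x
Rg=frame(-n,x)
for h in (.07,.022): print(h,rel(P0+n*h,Rg))
from bench import telemetry
print(telemetry.get_obs()['q'])
E
python3 g.py
```

```text
0.07 (array([ 0.0107, -0.0111,  0.0957]), array([-0.25,  0.09, -2.48]))
0.022 (array([ 0.0108, -0.0109,  0.1437]), array([-0.25,  0.09, -2.48]))
[ 0.3627 -0.0811  1.9398  0.0053  0.8478  0.114 ]
```

step_arm([
  [[0.0108,-0.011,0.04],[-0.25,0.1,-2.5]],
  [[0.0108,-0.011,0.08],[-0.25,0.1,-2.5]],
  [[0.0108,-0.011,0.11],[-0.25,0.1,-2.5]],
  [[0.0108,-0.011,0.13],[-0.25,0.1,-2.5]],
  [[0.0108,-0.011,0.143],[-0.25,0.1,-2.5]],
])

```text
time_s: 3.55
eef_pos: [0.5496, 0.3382, 0.1155]
eef_rot: [-0.044, 0.967, 0.137, 0.209]
wrist_force: [0.9, -0.8, 0.6]
opening: 0.6
```

```bash
python3 g.py;  python3 -c "
from h import *; snap('w3')"
```

```text
0.07 (array([ 0.0009, -0.0078, -0.0466]), array([ 0.33,  0.27, -0.34]))
0.022 (array([ 0.0011, -0.0081,  0.0014]), array([ 0.33,  0.27, -0.34]))
[ 0.3731  0.2524  1.8633 -0.0184  0.5948  0.1047]
```

View pics/w3.png

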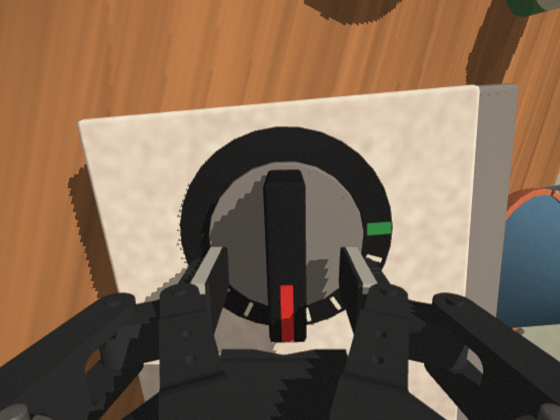

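step_arm([
  [[0,0,0],[0,0,0]],
  [[0,0,0],[0,0,0]],
])

```text
time_s: 3.8
eef_pos: [0.5504, 0.3386, 0.119]
eef_rot: [-0.045, 0.967, 0.137, 0.211]
wrist_force: [0.7, -0.3, -0.7]
opening: 0.599
```

```bash
python3 g.py
```

```text
0.07 (array([-0.0012, -0.0076, -0.0438]), array([ 0.3 ,  0.01, -0.34]))
0.022 (array([-0.0012, -0.0078,  0.0042]), array([ 0.3 ,  0.01, -0.34]))
[ 0.3732  0.2469  1.8628 -0.0183  0.5963  0.1047]
```

step_arm([
  [[-0.001,-0.008,0.003],[0,0,0]],
  [[-0.001,-0.008,0.003],[0,0,0]],
])

```text
time_s: 4.0
eef_pos: [0.5479, 0.3472, 0.1157]
eef_rot: [-0.045, 0.967, 0.137, 0.211]
wrist_force: [-0.8, -0.7, 0.1]
opening: 0.599
```

step_arm([
  [[0,0,0],[0,0,0]],
  [[0,0,0],[0,0,0]],
  [[0,0,0],[0,0,0]],
  [[0,0,0],[0,0,0]],
], fingers=0)

```text
time_s: 4.4
eef_pos: [0.5484, 0.3465, 0.1155]
eef_rot: [-0.045, 0.967, 0.137, 0.211]
wrist_force: [-1.6, -1.1, 4.9]
opening: 0.176
```

```bash
python3 g.py;  python3 -c "
from h import *; snap('w4')"
```

```text
0.07 (array([ 0.0001,  0.0004, -0.0473]), array([ 0.3 ,  0.04, -0.33]))
0.022 (array([0.0001, 0.0002, 0.0007]), array([ 0.3 ,  0.04, -0.33]))
[ 0.3891  0.2585  1.8567 -0.0304  0.5917  0.1291]
```

View pics/w4.png

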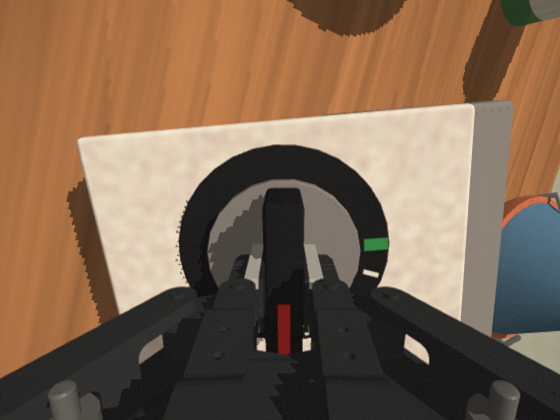

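step_arm([
  [[0,0,0],[0,0,-8]],
  [[0,0,0],[0,0,-16]],
  [[0,0,0],[0,0,-24]],
  [[0,0,0],[0,0,-32]],
  [[0,0,0],[0,0,-40]],
])

```text
time_s: 4.95
eef_pos: [0.5484, 0.3465, 0.1155]
eef_rot: [0.031, 0.86, 0.462, 0.214]
wrist_force: [-2.4, -1.3, 6.0]
opening: 0.173
```

step_arm([
  [[0,0,0],[0,0,-8]],
  [[0,0,0],[0,0,-16]],
  [[0,0,0],[0,0,-24]],
  [[0,0,0],[0,0,-32]],
  [[0,0,0],[0,0,-40]],
])

```text
time_s: 5.45
eef_pos: [0.5484, 0.3464, 0.1155]
eef_rot: [0.102, 0.651, 0.728, 0.19]
wrist_force: [-3.6, -1.9, 5.5]
opening: 0.18
```

```bash
python3 -c "
from h import *; snap('w5')
from bench import telemetry
o=telemetry.get_obs();print(o['q'],o['torque'],o['wrist_force'])"
```

```text
[ 0.38901697  0.25847266  1.85684549 -0.03031287  0.5915408  -1.2803225 ] [0.12757839 0.04585354 0.0887318 ] [-3.78921553 -2.02841888  5.42108652]
```

View pics/w5.png

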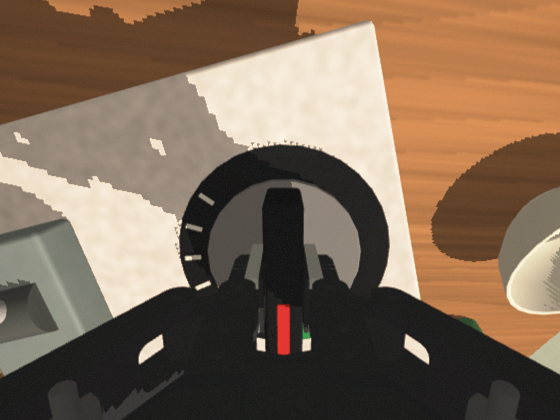

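The red line is a few degrees short of the green tick at (305,336). I'll keep turning until it meets the stop.

step_arm([
  [[0,0,0],[0,0,-5]],
  [[0,0,0],[0,0,-9]],
  [[0,0,0],[0,0,-12]],
])

```text
time_s: 5.8
eef_pos: [0.5484, 0.3464, 0.1155]
eef_rot: [0.121, 0.572, 0.791, 0.179]
wrist_force: [-2.5, -1.7, 5.2]
opening: 0.174
```

```bash
python3 -c "
from h import *; snap('w6')
from bench import telemetry
o=telemetry.get_obs();print(o['q'],o['torque'],o['wrist_force'])"
```

```text
[ 0.38902751  0.25845402  1.85684584 -0.03028594  0.59149937 -1.48145666] [ 0.16349696 -0.00436277  0.10000081] [-4.51245191 -1.35480729  5.94335567]
```

View pics/w6.png

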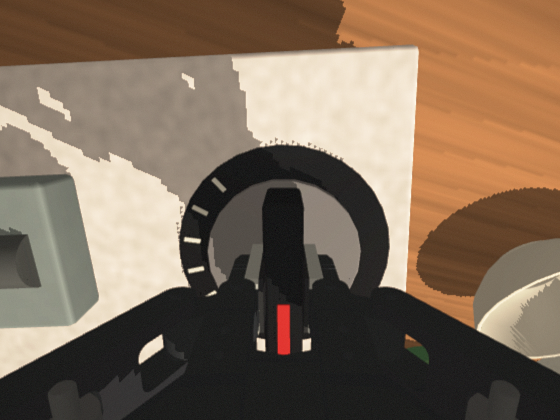

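step_arm([
  [[0,0,0],[0,0,-2]],
  [[0,0,0],[0,0,-4]],
])

```text
time_s: 6.05
eef_pos: [0.5483, 0.3464, 0.1154]
eef_rot: [0.127, 0.545, 0.81, 0.174]
wrist_force: [-2.9, -3.0, 8.9]
opening: 0.178
```

```bash
python3 -c "
from h import *
from bench import telemetry
o=telemetry.get_obs();print(o['q'],o['torque'],o['wrist_force'],rot(o['eef_rot']).T@o['torque'],o['joint_efforts'])"
```

```text
[ 0.38888745  0.25844958  1.85694754 -0.02987087  0.59183986 -1.54696532] [ 0.34697251  0.04185823 -0.74563195] [-2.89064815 -3.03459821  8.9261638 ] [-0.07917147 -0.00837831  0.81961621] [  0.76072527 -40.81004977 -30.67637086  -0.54890815  -2.25603953
  -0.3131745 ]
```

Torque about the tool's z axis jumped to 0.82 N m, so the dial is at the stop. Releasing and backing off.

step_arm([
  [[0,0,0],[0,0,0]],
  [[0,0,0],[0,0,0]],
  [[0,0,-0.03],[0,0,0]],
  [[0,0,-0.08],[0,0,0]],
  [[0,0,-0.13],[0,0,0]],
], fingers=60)

```text
time_s: 6.55
eef_pos: [0.4952, 0.327, 0.2323]
eef_rot: [0.126, 0.546, 0.81, 0.173]
wrist_force: [1.0, 0.2, 0.7]
opening: 0.602
```

```bash
python3 -c "
from h import *; snap('w7')"
```

```text
(no output)
```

View pics/w7.png

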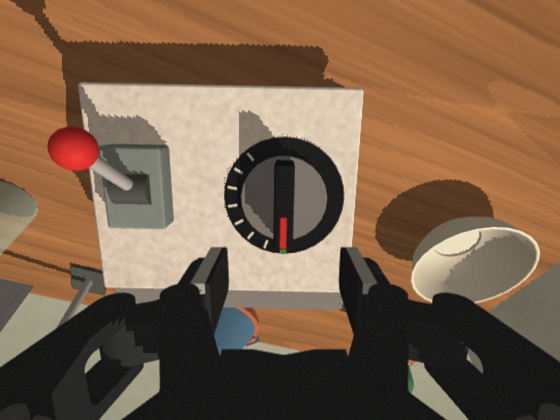

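```bash
python3 - <<'E'
import cv2
s=cv2.imread("pics/w1.png"); cv2.imwrite("pics/c5.png",cv2.resize(s[0:100,285:525],None,fx=3.3,fy=3.3,interpolation=cv2.INTER_CUBIC))
cv2.imwrite("pics/c6.png",cv2.resize(s[100:320,390:560],None,fx=2.7,fy=2.7,interpolation=cv2.INTER_CUBIC))
E
```

```text
(no output)
```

View pics/c5.png

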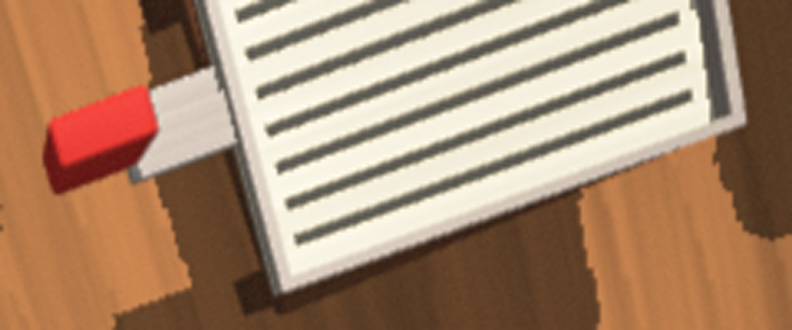

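View pics/c6.png

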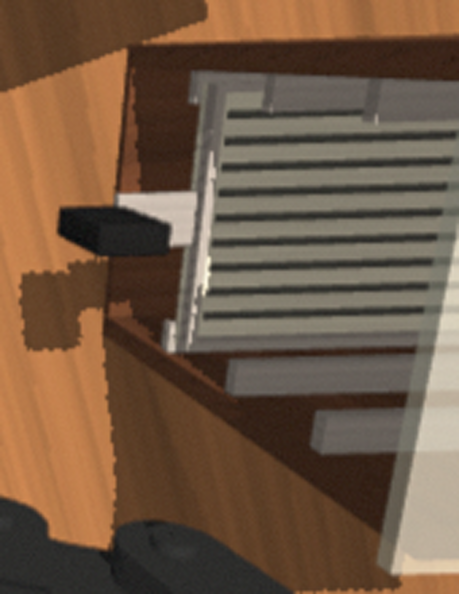

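```bash
cat > r.py <<'E'
from h import *
import pickle
np.set_printoptions(precision=4,suppress=True)
w=pickle.load(open('pics/w1.pkl','rb'));t,s=CAL['top'],CAL['scene']
c2=lambda L:np.array([[285+u/4-.4,85+v/4-.4] for u,v in L])
c3=lambda L:np.array([[50+u/3.3-.35,180+v/3.3-.35] for u,v in L])
c6=lambda L:np.array([[390+u/2.7-.3,100+v/2.7-.3] for u,v in L])
c5=lambda L:np.array([[285+u/3.3-.35,v/3.3-.35] for u,v in L])
m=np.array([[.08,.077,.231],[.08,-.077,.231],[-.092,-.077,.231],[-.092,.077,.231]])
foot=np.array([[-.08,.077,0],[-.08,-.077,0],[-.092,-.077,.231],[-.08,-.051,.120],[-.08,.051,.120],[-.08,-.051,.175],[-.08,.051,.175]])
po=[(m,c2([(440,30),(692,115),(610,392),(352,308)]),t),(m,c3([(230,285),(22,162),(228,-5),(422,75)]),s)]
pw=[(foot,c6([(128,45),(108,320),(383,572),(228,360),(268,110),(315,410),(370,120)]),w)]
# per-camera pixel bias allowed
def solve(obs,x0,bias=True):
    k=len(obs)
    def f(p):
        return np.concatenate([(proj(T(*p[:3],M),c)+p[3+2*i:5+2*i]-px).ravel() for i,(M,px,c) in enumerate(obs)]+([p[3:]*.5] if bias else [p[3:]*100]))
    r=least_squares(f,list(x0)+[0]*2*k,loss='soft_l1',f_scale=1.5)
    print(r.x); 
    for i,(M,px,c) in enumerate(obs): print((proj(T(*r.x[:3],M),c)-px).round(1).tolist())
    return r.x
if __name__=='__main__':
    print('rack');solve(po+pw,[.687,-.281,-.31]);solve(pw,[.687,-.281,-.31],False);solve(po,[.687,-.281,-.31],False)
    m=np.array([[.075,.06,.092],[.075,-.06,.092],[-.075,-.06,.092],[-.075,.06,.092]])
    h=np.array([[-.135,0,.126],[-.105,0,.126]])
    to=[(m,c2([(35,262),(218,263),(218,490),(33,488)]),t),(m,c3([(695,345),(513,302),(578,121),(750,155)]),s)]
    tw=[(np.array([[.075,-.06,.092],[-.075,-.06,.092],[-.135,-.007,.126],[-.135,.007,.126],[-.105,-.007,.126],[-.105,.007,.126]]),c5([(747,122),(280,293),(62,166),(50,122),(157,130),(147,86)]),w)]
    print('tray');solve(to+tw,[.608,-.059,0]);solve(tw,[.608,-.059,0],False);solve(to,[.608,-.059,0],False)
E
python3 r.py
```

```text
rack
[ 0.6833 -0.2847 -0.3225 -0.4714 -0.2607  1.0516  3.1849  1.9996 -0.577 ]
[[0.6, 1.1], [0.9, 0.2], [0.0, 0.0], [0.4, -0.1]]
[[-3.1, -3.8], [-1.4, -2.4], [-0.2, -7.7], [-0.5, -2.3]]
[[-1.6, -0.8], [-4.2, 4.7], [-0.5, -0.4], [-1.2, 0.7], [-3.5, 0.1], [-1.0, 1.8], [-3.6, 0.5]]
[ 0.685  -0.2861 -0.3377  0.     -0.0001]
[[0.9, -1.2], [-3.5, 4.4], [0.7, -1.1], [0.0, 0.4], [-0.7, -0.4], [0.4, 1.4], [-0.2, -0.1]]
[ 0.6862 -0.2818 -0.3117  0.0003  0.0003  0.0002  0.0004]
[[-1.1, 0.1], [-0.7, -1.5], [-0.8, -1.5], [-0.6, -0.9]]
[[-1.6, -2.2], [-0.7, -0.4], [-0.1, -6.3], [0.3, -1.4]]
tray
[ 0.6086 -0.0612 -0.0051 -0.3392  0.8459  0.9289  0.9408 -0.0192  0.7551]
[[0.7, -0.5], [-0.1, -0.4], [0.0, -1.4], [0.7, -1.3]]
[[-1.1, -2.5], [-1.4, -0.8], [-0.1, -0.2], [-1.2, -0.8]]
[[-0.6, -0.7], [0.8, -1.1], [-0.1, 0.7], [-1.2, -1.3], [1.4, -0.0], [-0.0, -2.3]]
[ 0.6084 -0.0619 -0.0059 -0.      0.    ]
[[-0.7, 0.2], [0.7, -0.3], [-0.1, 1.4], [-1.2, -0.6], [1.4, 0.8], [-0.0, -1.5]]
[ 0.6084 -0.0593 -0.0033  0.0001  0.0003  0.      0.0003]
[[-0.0, -0.4], [-0.8, -0.4], [-0.6, -1.3], [0.1, -1.2]]
[[-0.1, -2.4], [-0.4, -0.7], [0.6, -0.1], [-0.5, -0.8]]
```

```bash
cat > tg.py <<'E'
from h import *
np.set_printoptions(precision=4,suppress=True)
L=np.radians(20); ty=-.005
def Rlean(yaw,L=L):
    d=np.array([np.cos(yaw),np.sin(yaw),0]); z=d*np.sin(L)+np.array([0,0,-np.cos(L)])
    return frame(z,np.array([-np.sin(yaw),np.cos(yaw),0]))
if __name__=='__main__':
    Rg=Rlean(ty); G=np.array([.4885,-.0605,.112]); P=G+Rg[:,2]*.011
    from bench import telemetry
    print(P,telemetry.get_obs()['q'])
    for d in (.15,.11,0): print(d,P-Rg[:,2]*d,rel(P-Rg[:,2]*d,Rg))
E
python3 tg.py
```

```text
[ 0.4923 -0.0605  0.1017] [ 0.3954 -0.04    1.8982 -0.0256  0.8401 -1.5493]
0.15 [ 0.441  -0.0603  0.2426] (array([-0.3397, -0.1803, -0.0799]), array([ 5.52, -7.79, 20.86]))
0.11 [ 0.4546 -0.0603  0.205 ] (array([-0.3443, -0.185 , -0.0405]), array([ 5.52, -7.79, 20.86]))
0 [ 0.4923 -0.0605  0.1017] (array([-0.357, -0.198,  0.068]), array([ 5.52, -7.79, 20.86]))
```

step_arm([
  [[-0.036,-0.02,-0.02],[0.7,-1,2.6]],
  [[-0.077,-0.042,-0.04],[1.4,-2,5]],
  [[-0.12,-0.065,-0.06],[2,-3,8]],
  [[-0.163,-0.087,-0.07],[2.7,-4,10.5]],
  [[-0.206,-0.11,-0.08],[3.4,-5,13]],
])

```text
time_s: 7.1
eef_pos: [0.4493, 0.0882, 0.2628]
eef_rot: [0.126, 0.644, 0.741, 0.14]
wrist_force: [1.8, -0.7, -0.0]
opening: 0.599
```

step_arm([
  [[0,0,0],[0,0,0]],
])

```text
time_s: 7.2
eef_pos: [0.45, 0.084, 0.2625]
eef_rot: [0.127, 0.648, 0.739, 0.138]
wrist_force: [0.2, -0.3, -0.0]
opening: 0.598
```

```bash
python3 tg.py
```

```text
[ 0.4923 -0.0605  0.1017] [-0.1404 -0.4033  2.1311  0.1052  1.0495 -1.878 ]
0.15 [ 0.441  -0.0603  0.2426] (array([-0.1417, -0.0334,  0.0094]), array([ 1.65, -2.31,  7.38]))
0.11 [ 0.4546 -0.0603  0.205 ] (array([-0.1432, -0.0347,  0.0494]), array([ 1.65, -2.31,  7.38]))
0 [ 0.4923 -0.0605  0.1017] (array([-0.1474, -0.0381,  0.1592]), array([ 1.65, -2.31,  7.38]))
```

step_arm([
  [[-0.045,-0.01,0.005],[0.5,-0.8,2.5]],
  [[-0.092,-0.02,0.01],[1.1,-1.6,5]],
  [[-0.142,-0.034,0.025],[1.65,-2.3,7.4]],
  [[-0.143,-0.0345,0.05],[1.65,-2.3,7.4]],
  [[-0.143,-0.0345,0.05],[1.65,-2.3,7.4]],
])

```text
time_s: 7.7
eef_pos: [0.4548, -0.0549, 0.2006]
eef_rot: [0.119, 0.697, 0.697, 0.122]
wrist_force: [-0.3, -0.0, 0.4]
opening: 0.599
```

```bash
python3 -c "
from h import *; snap('w8')"; python3 tg.py
```

```text
[ 0.4923 -0.0605  0.1017] [-0.496  -0.301   2.179   0.2018  0.9705 -2.1592]
0.15 [ 0.441  -0.0603  0.2426] (array([-0.0061,  0.0002, -0.0429]), array([-0.29, -0.41,  0.37]))
0.11 [ 0.4546 -0.0603  0.205 ] (array([-0.0064,  0.0004, -0.0029]), array([-0.29, -0.41,  0.37]))
0 [ 0.4923 -0.0605  0.1017] (array([-0.0072,  0.0009,  0.1071]), array([-0.29, -0.41,  0.37]))
```

View pics/w8.png

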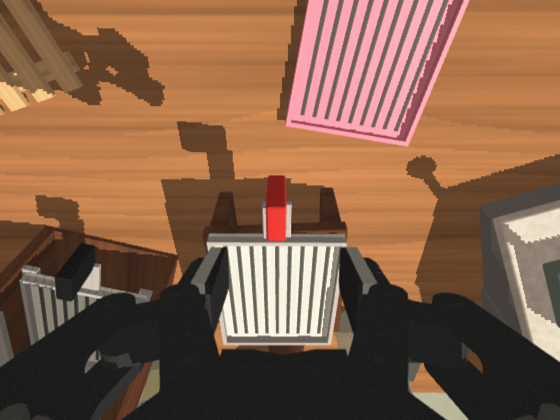

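```bash
python3 - <<'E'
from h import *
import pickle
np.set_printoptions(precision=1,suppress=True)
w=pickle.load(open('pics/w8.pkl','rb'))
M=np.array([[-.135,-.007,.126],[-.135,.007,.126],[-.105,-.007,.126],[-.105,.007,.126],[-.075,.06,.092],[-.075,-.06,.092]])
print(proj(T(.6085,-.061,-.005,M),w))
import cv2
s=cv2.imread("pics/w8.png"); cv2.imwrite("pics/c7.png",cv2.resize(s[160:360,190:370],None,fx=3.,fy=3.,interpolation=cv2.INTER_CUBIC))
E
```

```text
[[266.1 207. ]
 [287.  207. ]
 [267.1 241.2]
 [286.5 241.2]
 [347.2 242. ]
 [207.4 241.8]]
```

View pics/c7.png

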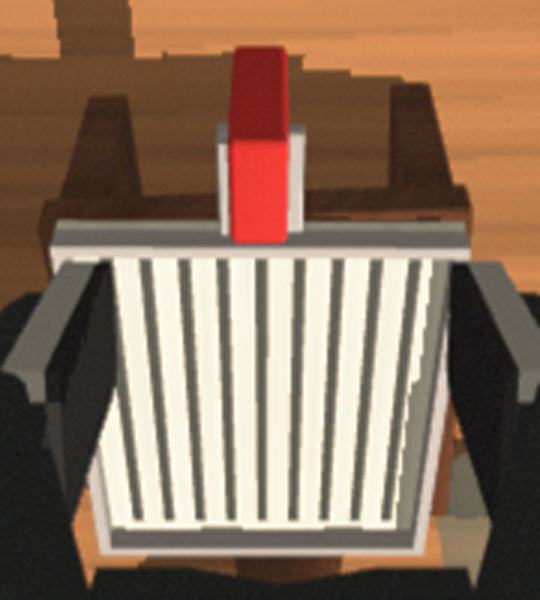

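step_arm([
  [[-0.007,0,0.03],[-0.3,-0.4,0.4]],
  [[-0.007,0.001,0.065],[-0.3,-0.4,0.4]],
  [[-0.007,0.001,0.095],[-0.3,-0.4,0.4]],
  [[-0.007,0.001,0.107],[-0.3,-0.4,0.4]],
  [[-0.007,0.001,0.107],[-0.3,-0.4,0.4]],
])

```text
time_s: 8.25
eef_pos: [0.4935, -0.0588, 0.1028]
eef_rot: [0.124, 0.697, 0.696, 0.123]
wrist_force: [-0.5, 0.4, 1.0]
opening: 0.599
```

```bash
python3 -c "
from h import *; snap('w9')"; python3 tg.py
```

```text
[ 0.4923 -0.0605  0.1017] [-0.4568 -0.0194  2.1761  0.2423  0.6794 -2.1921]
0.15 [ 0.441  -0.0603  0.2426] (array([-0.0012, -0.0019, -0.1484]), array([0.21, 0.01, 0.23]))
0.11 [ 0.4546 -0.0603  0.205 ] (array([-0.0012, -0.0021, -0.1084]), array([0.21, 0.01, 0.23]))
0 [ 0.4923 -0.0605  0.1017] (array([-0.0012, -0.0025,  0.0016]), array([0.21, 0.01, 0.23]))
```

View pics/w9.png

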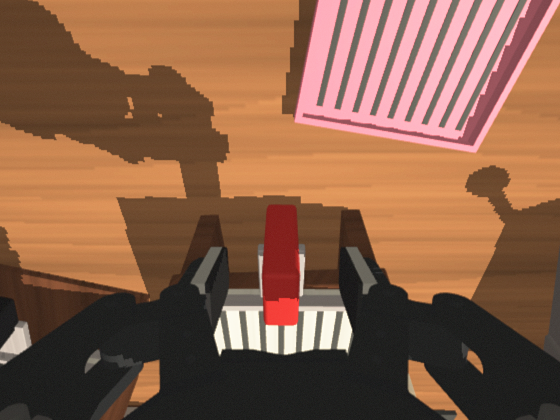

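The handle is centred between the pads at (282,265). Closing.

step_arm([
  [[-0.001,-0.002,0.001],[0,0,0]],
  [[-0.001,-0.002,0.001],[0,0,0]],
  [[-0.001,-0.002,0.001],[0,0,0]],
  [[-0.001,-0.002,0.001],[0,0,0]],
  [[-0.001,-0.002,0.001],[0,0,0]],
], fingers=0)

```text
time_s: 8.8
eef_pos: [0.4929, -0.062, 0.1035]
eef_rot: [0.126, 0.697, 0.695, 0.124]
wrist_force: [-3.6, 3.4, 7.9]
opening: 0.16
```

```bash
python3 -c "
from h import *; snap('w10')
from bench import telemetry
o=telemetry.get_obs();print(o)"
```

```text
{'time_s': 8.85, 'q': array([-0.46414573, -0.02141754,  2.18025786,  0.24624178,  0.67573471,
       -2.19999087]), 'dq': array([ 2.69812430e-04, -7.66752434e-04,  8.74573448e-05, -1.51164013e-03,
       -3.53590770e-04,  5.41003841e-04]), 'joint_efforts': array([-1.22829504e+00, -2.53579813e+01, -2.83128977e+01,  1.51375062e-01,
       -2.02312097e+00,  1.58593553e-02]), 'eef_pos': array([ 0.49286812, -0.06199415,  0.10346863]), 'eef_rot': array([0.12603039, 0.6972658 , 0.6946877 , 0.12387793]), 'wrist_force': array([-3.47844753,  2.36808586,  7.63167866]), 'torque': array([0.56542453, 0.15652997, 0.24652379]), 'opening': 0.15265235719017708}
```

View pics/w10.png

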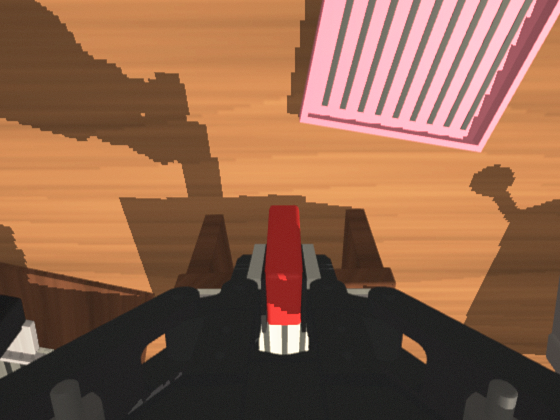

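```bash
cat > tr.py <<'E'
from h import *
import sys
np.set_printoptions(precision=4,suppress=True)
q=[0.12603039,0.6972658,0.6946877,0.12387793]; p=np.array([.49287,-.06199,.10347])
D0=np.array([.6085,-.0615,.080]); yw0=-.005
Rz=lambda a:R.from_euler('z',a).as_matrix()
Rrel=Rz(yw0).T@rot(q); prel=Rz(yw0).T@(p-D0)
RK=np.array([.6855,-.2845,-.327])
def tcp(x,y,z,yaw): return np.array([x,y,z])+Rz(yaw)@prel, Rz(yaw)@Rrel
def rk(dx,dy=0): 
    P=T(*RK,[dx,dy,0])[0]; return P[0],P[1]
def go(x,y,z,yaw):
    P,Rt=tcp(x,y,z,yaw); print('tcp',P,*rel(P,Rt))
def deck():
    from bench import telemetry
    o=telemetry.get_obs();Rt=rot(o['eef_rot'])@Rrel.T; P=o['eef_pos']-Rt@prel
    e=R.from_matrix(Rt).as_euler('ZYX'); loc=(P-[RK[0],RK[1],.12])@Rz(RK[2])
    print('deck',P,'ypr',e,'in rack',loc,'dyaw',e[0]-RK[2],'F',o['wrist_force'],o['time_s'])
E
python3 - <<'E'
from tr import *
print(prel)
deck()
go(.6085,-.0615,.15,-.005)
x,y=rk(-.19); print(x,y); go(x,y,.15,-.327)
E
```

```text
[-0.1156 -0.0011  0.0235]
deck [ 0.6085 -0.0615  0.08  ] ypr [-0.005  0.    -0.   ] in rack [-0.1445  0.1864 -0.04  ] dyaw 0.32200000855543853 F [-3.4784  2.3681  7.6317] 8.85
tcp [ 0.4929 -0.062   0.1735] [-0.0002  0.0244 -0.0656] [-0. -0.  0.]
0.5055680593460751 -0.2234713449885018
tcp [ 0.3957 -0.1873  0.1735] [-0.1259 -0.0663 -0.099 ] [ 0.04 -6.42 17.3 ]
```

step_arm([
  [[0,0.008,-0.022],[0,0,0]],
  [[0,0.016,-0.045],[0,0,0]],
  [[0,0.024,-0.066],[0,0,0]],
  [[0,-0.01,-0.079],[0,0,0]],
  [[0,-0.045,-0.091],[0,0,0]],
])

```text
time_s: 9.35
eef_pos: [0.4178, -0.0614, 0.1724]
eef_rot: [0.125, 0.697, 0.695, 0.123]
wrist_force: [-1.5, -0.6, -3.2]
opening: 0.155
```

```bash
python3 - <<'E'
from tr import *
deck()
x,y=rk(-.19); go(x,y,.15,-.327); snap('w11'); snap('s11','scene')
E
```

```text
deck [ 0.5333 -0.0608  0.1487] ypr [-0.0035  0.0021 -0.0005] in rack [-0.216   0.163   0.0287] dyaw 0.323534276546337 F [-1.5278 -0.5991 -3.2065] 9.35
tcp [ 0.3957 -0.1873  0.1735] [-0.126  -0.0201 -0.0081] [-0.07 -6.4  17.4 ]
```

View pics/s11.png

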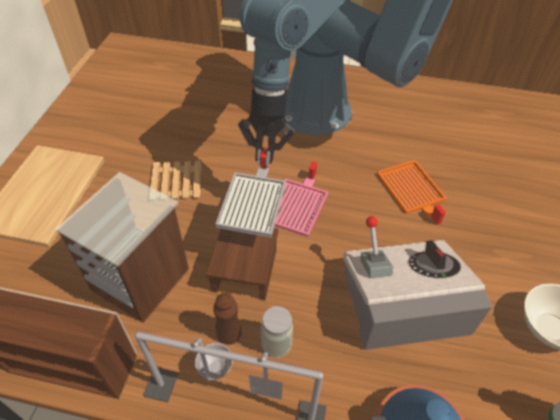

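The tray is held level at scene (252,205). Moving it to the front of the rack.

step_arm([
  [[-0.035,-0.02,-0.005],[0,-1.6,4.4]],
  [[-0.07,-0.022,-0.006],[0,-3.2,8.8]],
  [[-0.1,-0.021,-0.008],[0,-4.8,13.2]],
  [[-0.126,-0.02,-0.008],[0,-6.4,17.4]],
  [[-0.126,-0.02,-0.008],[0,-6.4,17.4]],
])

```text
time_s: 9.95
eef_pos: [0.3965, -0.1901, 0.1733]
eef_rot: [0.145, 0.801, 0.571, 0.101]
wrist_force: [0.9, 1.4, -4.0]
opening: 0.154
```

```bash
python3 - <<'E'
from tr import *
deck()
x,y=rk(-.19); go(x,y,.15,-.327); snap('w12'); snap('s12','scene'); snap('t12','top')
import cv2
s=cv2.imread("pics/s12.png"); cv2.imwrite("pics/c12.png",cv2.resize(s[140:330,50:290],None,fx=3.3,fy=3.1,interpolation=cv2.INTER_CUBIC))
s=cv2.imread("pics/t12.png"); cv2.imwrite("pics/d12.png",cv2.resize(s[85:285,300:480],None,fx=4,fy=3,interpolation=cv2.INTER_CUBIC))
E
```

```text
deck [ 0.5061 -0.2269  0.1498] ypr [-0.3333  0.0005 -0.0008] in rack [-0.1884 -0.0031  0.0298] dyaw -0.006287996596100076 F [ 0.9105  1.3638 -4.0322] 9.95
tcp [ 0.3957 -0.1873  0.1735] [ 0.0023 -0.0015 -0.0007] [-0.03  0.17 -0.32]
```

View pics/c12.png

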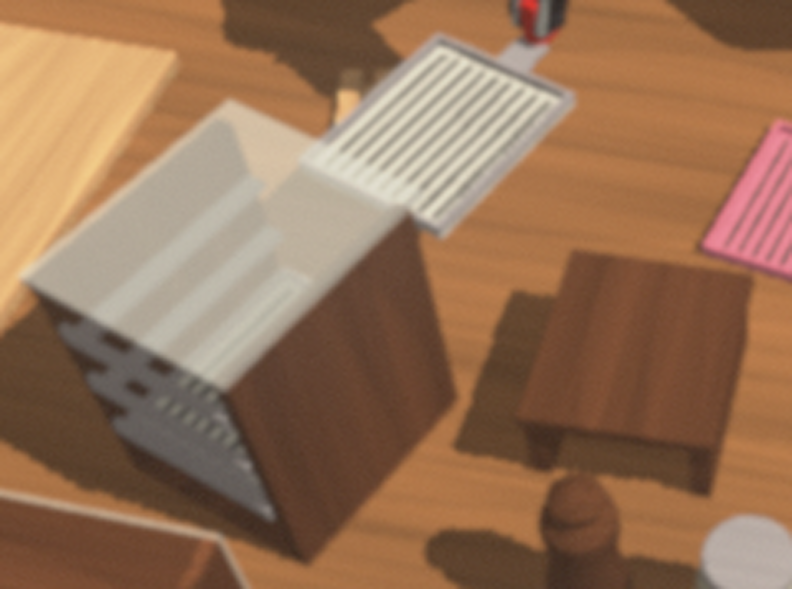

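View pics/d12.png

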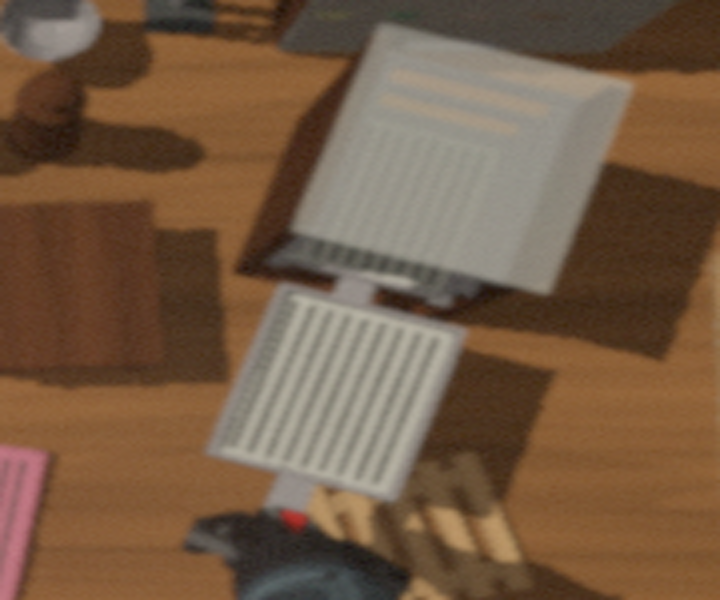

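View pics/w12.png

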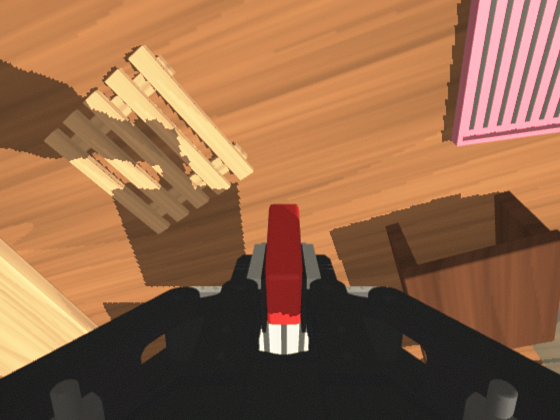

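```bash
cat > cmp.py <<'E'
from r import *
d=lambda L:np.array([[300+u/4-.4,85+v/3-.35] for u,v in L])
e=lambda L:np.array([[50+u/3.3-.35,140+v/3.1-.35] for u,v in L])
z=.150
tm=np.array([[.075,.06,z+.012],[.075,-.06,z+.012],[-.075,-.06,z+.012],[-.075,.06,z+.012]])
rm=np.array([[.08,.077,.231],[.08,-.077,.231],[-.092,-.077,.231],[-.092,.077,.231]])
T1=(tm,d([(283,287),(467,330),(392,500),(208,455)]),t); T2=(tm[[0,2,3]],e([(437,235),(437,38),(575,95)]),s)
R1=(rm,d([(383,25),(632,87),(550,293),(293,232)]),t); R2=(rm,e([(230,390),(22,275),(228,100),(413,205)]),s)
for nm,o,x0 in (('tray top',[T1],[.506,-.227,-.33]),('rack top',[R1],[.68,-.28,-.32]),('tray sc',[T2],[.506,-.227,-.33]),('rack sc',[R2],[.68,-.28,-.32])):
    print(nm); solve(o,x0,False)
E
python3 cmp.py
```

```text
tray top
[ 0.5018 -0.2218 -0.3254  0.      0.    ]
[[-0.3, -1.3], [0.2, -0.1], [0.6, 1.2], [-0.5, 0.1]]
rack top
[ 0.6832 -0.2841 -0.3192  0.      0.    ]
[[-0.5, 0.3], [0.6, -0.2], [-0.1, 0.2], [-0.0, -0.3]]
tray sc
[ 0.5128 -0.2205 -0.3245  0.     -0.    ]
[[0.3, -0.7], [-0.1, -0.1], [-0.2, 1.0]]
rack sc
[ 0.6887 -0.2801 -0.3152 -0.      0.    ]
[[-1.5, -0.3], [-0.5, 1.0], [0.4, 0.8], [3.4, -3.6]]
```

```bash
sed -i 's/^RK=.*/RK=np.array([.685,-.2875,-.326])/' tr.py; python3 - <<'E'
from tr import *
deck()
for dx,z in ((-.19,.126),(-.12,.126),(-.06,.126),(0,.126)):
    x,y=rk(dx); go(x,y,z,RK[2])
E
```

```text
deck [ 0.5057 -0.2227  0.1483] ypr [-0.3277  0.0031  0.0016] in rack [-0.1906  0.004   0.0283] dyaw -0.0017019393409885564 F [ 0.384   0.8425 -4.219 ] 10.1
tcp [ 0.3951 -0.1906  0.1495] [-0.0041 -0.0073  0.0214] [-0.18 -0.05 -0.12]
tcp [ 0.4614 -0.2131  0.1495] [-0.004   0.0584  0.0456] [-0.18 -0.05 -0.12]
tcp [ 0.5183 -0.2323  0.1495] [-0.004   0.1147  0.0663] [-0.18 -0.05 -0.12]
tcp [ 0.5751 -0.2515  0.1495] [-0.0039  0.171   0.087 ] [-0.18 -0.05 -0.12]
```

```bash
sed -i 's/^RK=.*/RK=np.array([.685,-.285,-.323])/' tr.py; python3 - <<'E'
from tr import *
for dx,z in ((-.165,.126),):
    x,y=rk(dx); go(x,y,z,RK[2])
E
```

```text
tcp [ 0.4185 -0.1969  0.1495] [-0.0025  0.0154  0.0298] [-0.18  0.   -0.29]
```

step_arm([
  [[-0.0025,0.005,0.015],[-0.2,0,-0.3]],
  [[-0.0025,0.015,0.03],[-0.2,0,-0.3]],
  [[-0.0025,0.015,0.03],[-0.2,0,-0.3]],
  [[-0.0025,0.015,0.03],[-0.2,0,-0.3]],
])

```text
time_s: 10.5
eef_pos: [0.4184, -0.1964, 0.1493]
eef_rot: [0.144, 0.798, 0.576, 0.102]
wrist_force: [-0.4, -0.2, -3.1]
opening: 0.153
```

```bash
python3 - <<'E'
from tr import *
deck(); snap('t13','top');deck();snap('s13','scene');deck(); 
import cv2
s=cv2.imread("pics/s13.png"); cv2.imwrite("pics/c13.png",cv2.resize(s[140:330,50:290],None,fx=3.3,fy=3.1,interpolation=cv2.INTER_CUBIC))
s=cv2.imread("pics/t13.png"); cv2.imwrite("pics/d13.png",cv2.resize(s[85:285,300:480],None,fx=4.4,fy=3,interpolation=cv2.INTER_CUBIC))
E
```

```text
deck [ 0.5285 -0.2319  0.1259] ypr [-0.3217 -0.0003 -0.0002] in rack [-0.1653  0.0006  0.0059] dyaw 0.001339659040172525 F [-0.422  -0.174  -3.0864] 10.5
deck [ 0.5286 -0.2323  0.1264] ypr [-0.3221 -0.0013 -0.0007] in rack [-0.1651  0.0003  0.0064] dyaw 0.0009231421488999358 F [-0.6958  0.0795 -3.6832] 10.55
deck [ 0.5287 -0.2327  0.1269] ypr [-0.3225 -0.0021 -0.0012] in rack [-0.1648 -0.0001  0.0069] dyaw 0.0004887049524474052 F [ 0.4518  0.5732 -4.1891] 10.6
```

View pics/c13.png

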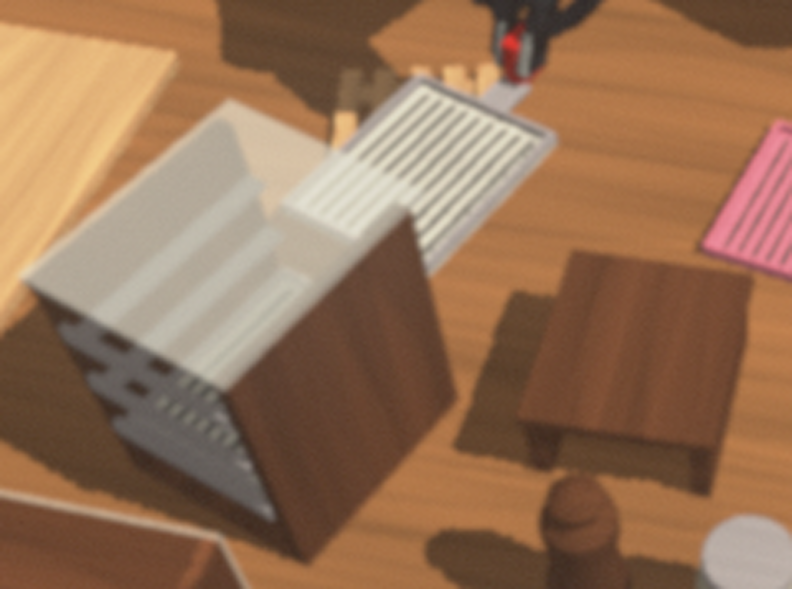

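View pics/d13.png

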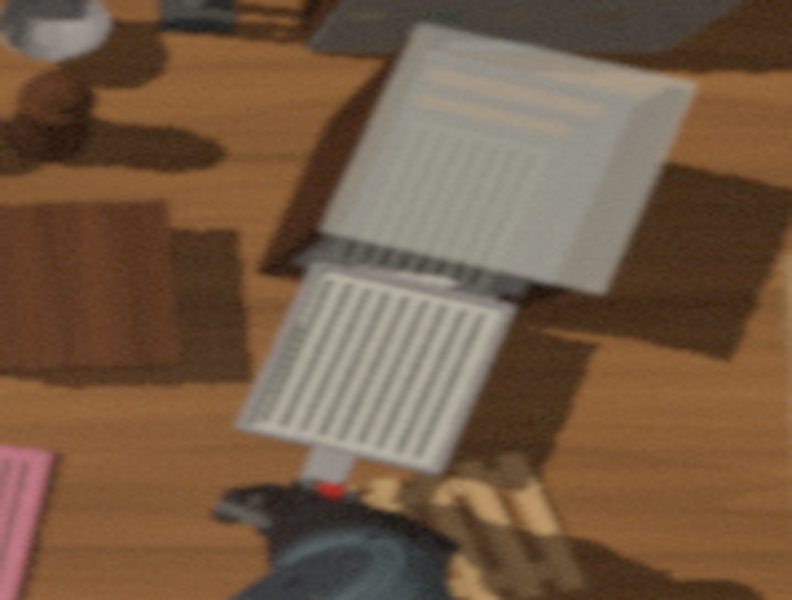

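```bash
cat > cmp2.py <<'E'
from r import *
d=lambda L:np.array([[300+u/4.4-.4,85+v/3-.35] for u,v in L])
e=lambda L:np.array([[50+u/3.3-.35,140+v/3.1-.35] for u,v in L])
z=.1264
tm=np.array([[.075,.06,z+.012],[.075,-.06,z+.012],[-.075,-.06,z+.012],[-.075,.06,z+.012]])
rm=np.array([[.08,.077,.231],[.08,-.077,.231],[-.092,-.077,.231],[-.092,.077,.231]])
T1=(tm,d([(308,262),(517,303),(440,472),(237,428)]),t); T2=(tm[[2,3]],e([(425,78),(555,132)]),s)
R1=(rm,d([(420,25),(697,87),(605,293),(322,232)]),t)
for nm,o,x0 in (('tray top',[T1],[.506,-.227,-.33]),('rack top',[R1],[.68,-.28,-.32]),('tray sc',[T2],[.506,-.227,-.33])):
    print(nm); solve(o,x0,False)
E
python3 cmp2.py
```

```text
tray top
[ 0.5265 -0.2301 -0.3015 -0.      0.    ]
[[0.9, -0.6], [-0.9, -0.2], [0.1, 0.3], [-0.0, 0.4]]
rack top
[ 0.6832 -0.2841 -0.3191  0.     -0.    ]
[[-0.2, 0.3], [0.2, -0.2], [-0.0, 0.2], [0.1, -0.3]]
tray sc
[ 0.5308 -0.2281 -0.3165  0.      0.    ]
[[-1.1, -1.1], [1.0, 0.9]]
```

step_arm([
  [[0,0.019,0.007],[0,0,0]],
  [[0,0.038,0.014],[0,0,0]],
  [[0,0.056,0.021],[0,0,0]],
  [[0,0.056,0.021],[0,0,0]],
])

```text
time_s: 11.0
eef_pos: [0.4773, -0.2177, 0.1512]
eef_rot: [0.147, 0.798, 0.575, 0.103]
wrist_force: [-0.0, -0.0, -3.1]
opening: 0.152
```

```bash
python3 - <<'E'
from tr import *
deck()
x,y=rk(0);go(x,y,.1245,RK[2])
E
```

```text
deck [ 0.5874 -0.2535  0.1283] ypr [-0.3231 -0.0051 -0.0023] in rack [-0.1026 -0.0011  0.0083] dyaw -0.00014783757288955313 F [-0.0388 -0.0396 -3.1296] 11.0
tcp [ 0.575  -0.2493  0.148 ] [0.0009 0.0949 0.0392] [0.29 0.13 0.04]
```

step_arm([
  [[0.001,0.019,0.008],[0.3,0.1,0]],
  [[0.001,0.038,0.016],[0.3,0.1,0]],
  [[0.001,0.057,0.0235],[0.3,0.1,0]],
  [[0.001,0.057,0.0235],[0.3,0.1,0]],
])

```text
time_s: 11.4
eef_pos: [0.5356, -0.236, 0.1488]
eef_rot: [0.144, 0.798, 0.576, 0.102]
wrist_force: [-0.8, 0.0, -3.7]
opening: 0.152
```

```bash
python3 - <<'E'
from tr import *
deck();snap('w14');snap('s14','scene');
import cv2
s=cv2.imread("pics/s14.png"); cv2.imwrite("pics/c14.png",cv2.resize(s[140:330,50:290],None,fx=3.3,fy=3.1,interpolation=cv2.INTER_CUBIC))
x,y=rk(0);go(x,y,.122,RK[2])
E
```

```text
deck [ 0.6456 -0.2717  0.1252] ypr [-0.3227  0.0009 -0.0003] in rack [-0.0416  0.0001  0.0052] dyaw 0.00030218554311239876 F [-0.7507  0.0036 -3.7411] 11.4
tcp [ 0.575  -0.2493  0.1455] [-0.0007  0.0403  0.0172] [-0.21 -0.04  0.01]
```

View pics/c14.png

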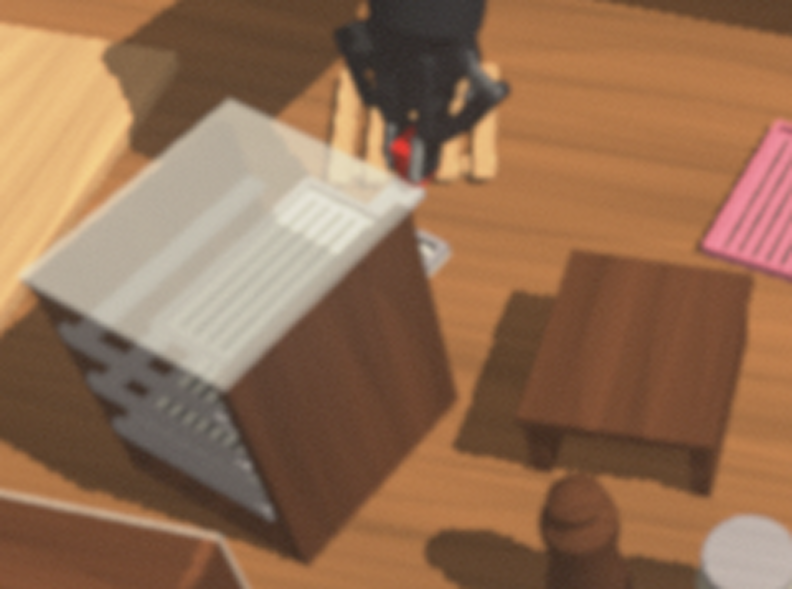

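View pics/w14.png

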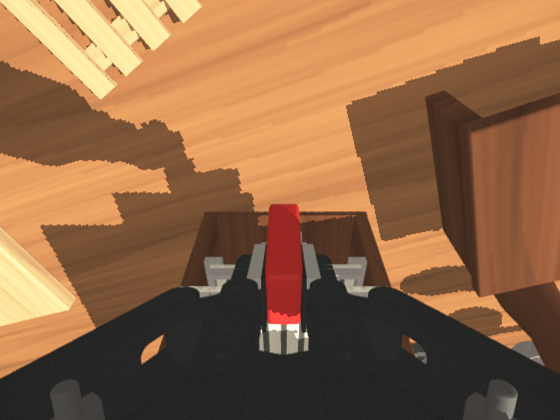

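step_arm([
  [[0,0.012,0.005],[0,0,0]],
  [[0,0.024,0.01],[0,0,0]],
  [[0,0.034,0.014],[0,0,0]],
  [[0,0.034,0.014],[0,0,0]],
])

```text
time_s: 11.9
eef_pos: [0.5698, -0.2473, 0.147]
eef_rot: [0.143, 0.799, 0.576, 0.102]
wrist_force: [0.5, 0.3, -2.9]
opening: 0.157
```

```bash
python3 - <<'E'
from tr import *
deck()
x,y=rk(0);go(x,y,.121,RK[2])
E
```

```text
deck [ 0.6797 -0.283   0.1234] ypr [-0.3231  0.0015  0.    ] in rack [-0.0056  0.0002  0.0034] dyaw -0.00010903969072623143 F [ 0.5062  0.2858 -2.8849] 11.9
tcp [ 0.575  -0.2493  0.1445] [-0.0002  0.0044  0.0044] [-0.09  0.   -0.01]
```

step_arm([
  [[0,0.002,0.001],[0,0,0]],
  [[0,0.004,0.0015],[0,0,0]],
  [[0,0.006,0.002],[0,0,0]],
  [[0,0.006,0.002],[0,0,0]],
])

```text
time_s: 12.3
eef_pos: [0.5754, -0.2491, 0.1468]
eef_rot: [0.143, 0.799, 0.576, 0.102]
wrist_force: [0.5, 0.3, -1.4]
opening: 0.151
```

```bash
python3 - <<'E'
from tr import *
deck()
E
```

```text
deck [ 0.6853 -0.2847  0.123 ] ypr [-0.3231  0.0024  0.0003] in rack [0.0002 0.0003 0.003 ] dyaw -0.00013730963236618932 F [ 0.5331  0.2883 -1.3733] 12.3
```

step_arm([
  [[0,0,0.0015],[0,0,0]],
  [[0,0,0.003],[0,0,0]],
  [[0,0,0.003],[0,0,0]],
])

```text
time_s: 12.6
eef_pos: [0.5764, -0.2494, 0.1439]
eef_rot: [0.143, 0.799, 0.576, 0.102]
wrist_force: [-1.9, -0.2, 1.5]
opening: 0.156
```

```bash
python3 - <<'E'
from tr import *
deck()
E
```

```text
deck [ 0.6864 -0.2851  0.1202] ypr [-0.3232  0.0021  0.0002] in rack [0.0013 0.0003 0.0002] dyaw -0.00020798907850211323 F [-1.8627 -0.1761  1.502 ] 12.6
```

step_arm([
  [[0,0.002,0.0007],[0,0,0]],
  [[0,0.004,0.0012],[0,0,0]],
  [[0,0.004,0.0012],[0,0,0]],
])

```text
time_s: 12.9
eef_pos: [0.5768, -0.2496, 0.1435]
eef_rot: [0.139, 0.799, 0.577, 0.099]
wrist_force: [-28.1, 7.3, 20.0]
opening: 0.153
```

```bash
python3 - <<'E'
from tr import *
deck()
E
```

```text
deck [ 0.6866 -0.285   0.1188] ypr [-0.3215  0.0111  0.0003] in rack [ 0.0015  0.0005 -0.0012] dyaw 0.0014953098231601514 F [-28.0839   7.2998  19.9674] 12.9
```

Back stop reached at 28 N. Relieving that force, then releasing.

step_arm([
  [[0,-0.003,-0.001],[0,0,0]],
  [[0,-0.003,-0.001],[0,0,0]],
])

```text
time_s: 13.1
eef_pos: [0.5766, -0.2494, 0.1436]
eef_rot: [0.142, 0.799, 0.576, 0.101]
wrist_force: [-1.0, 0.6, -0.9]
opening: 0.158
```

```bash
python3 - <<'E'
from tr import *
deck()
E
```

```text
deck [ 0.6865 -0.2851  0.1197] ypr [-0.3232  0.0038  0.0005] in rack [ 0.0014  0.0004 -0.0003] dyaw -0.00018599828249116213 F [-1.0068  0.6041 -0.8526] 13.1
```

step_arm([
  [[0,0,0],[0,0,0]],
  [[0,0,0],[0,0,0]],
  [[0,0,0],[0,0,0]],
], fingers=50)

```text
time_s: 13.4
eef_pos: [0.5775, -0.2497, 0.144]
eef_rot: [0.143, 0.799, 0.576, 0.102]
wrist_force: [-0.2, -0.2, 0.1]
opening: 0.498
```

```bash
python3 - <<'E'
from tr import *
deck();snap('w15');snap('t15','top');snap('s15','scene')
import cv2
s=cv2.imread("pics/s15.png"); cv2.imwrite("pics/c15.png",cv2.resize(s[140:330,50:290],None,fx=3.3,fy=3.1,interpolation=cv2.INTER_CUBIC))
E
```

```text
deck [ 0.6874 -0.2854  0.1202] ypr [-0.3229  0.0025  0.0002] in rack [0.0024 0.0004 0.0002] dyaw 6.511916919255123e-05 F [-0.1984 -0.21    0.0832] 13.4
```

View pics/c15.png

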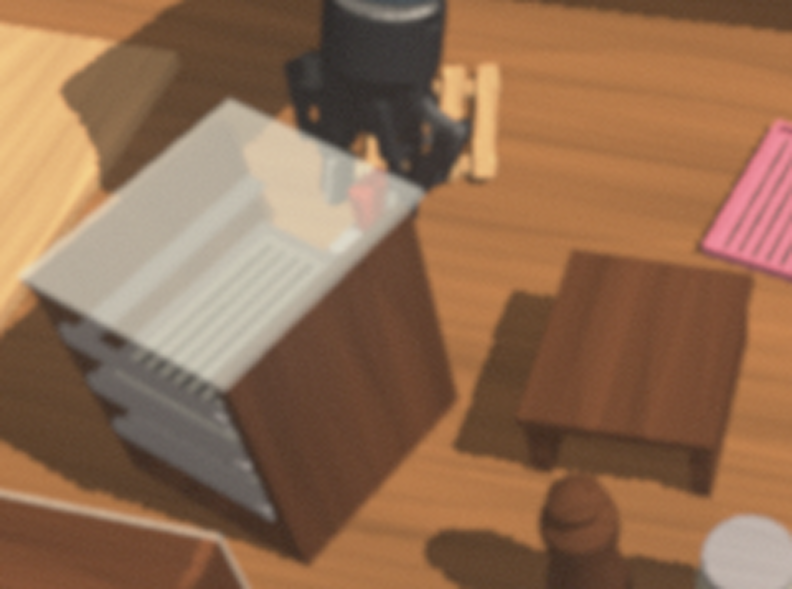

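View pics/w15.png

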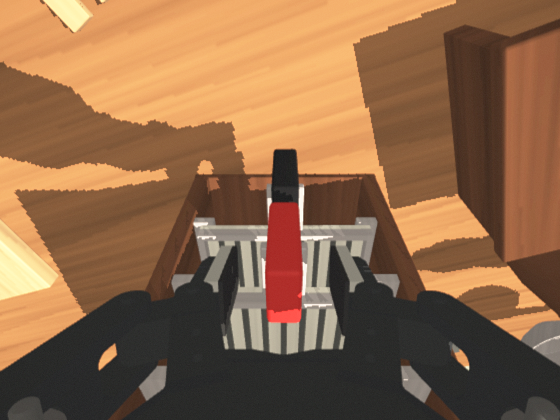

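The tray is on the middle rails with its red handle at wrist (284,260) and the low tray's black handle below it. Retreating along the tool axis.

step_arm([
  [[0,0,-0.02],[0,0,0]],
  [[0,-0.002,-0.05],[0,0,0]],
  [[0,-0.01,-0.09],[0,0,0]],
  [[0,-0.02,-0.13],[0,0,0]],
  [[0,-0.03,-0.17],[0,0,0]],
])

```text
time_s: 14.05
eef_pos: [0.494, -0.2214, 0.2943]
eef_rot: [0.143, 0.799, 0.576, 0.102]
wrist_force: [0.7, -0.1, 0.4]
opening: 0.495
```

```bash
python3 - <<'E'
from tr import *
snap('w16');snap('t16','top')
import cv2
s=cv2.imread("pics/t16.png"); cv2.imwrite("pics/d16.png",cv2.resize(s[85:285,300:480],None,fx=4.4,fy=3,interpolation=cv2.INTER_CUBIC))
E
```

```text
(no output)
```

View pics/w16.png

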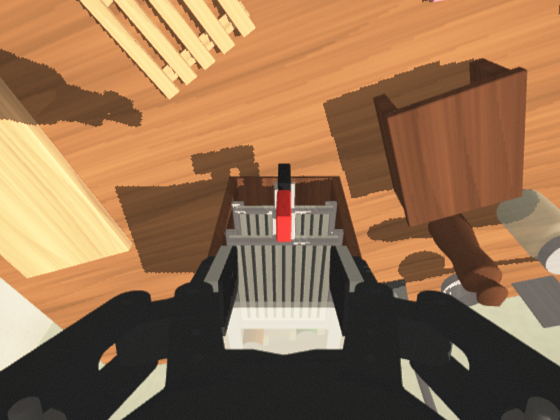

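View pics/d16.png

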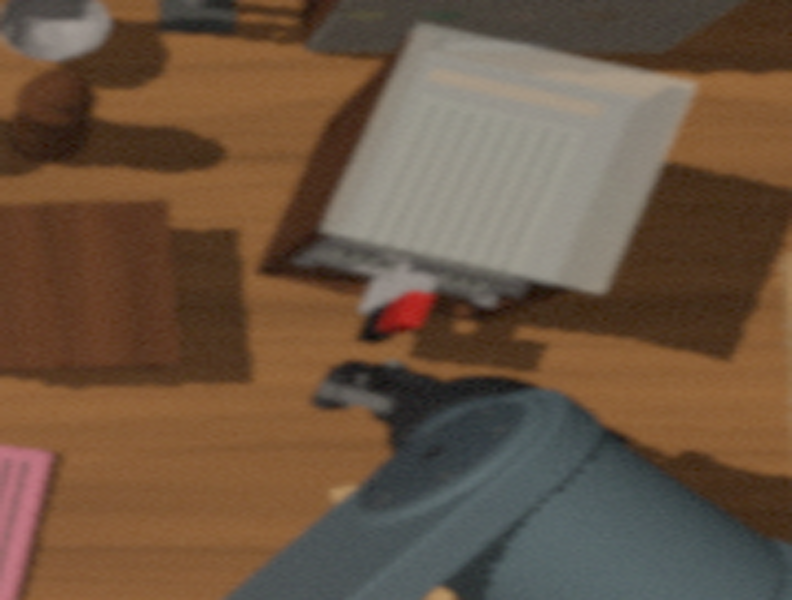

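```bash
python3 - <<'E'
from h import *
import pickle
np.set_printoptions(precision=4,suppress=True)
w=pickle.load(open('pics/w7.pkl','rb'));t,s=CAL['top'],CAL['scene']
o=[((210.8,205.4),t),((73,148.5),w),((371.6,221.1),s)]
P=tri(o);print(P,[(proj(P,c)[0]-p).round(1) for p,c in o],tri(o[:2]),tri(o[1:]))
o=[((161.4-0,195.8),t),((285,200),w)]
a=np.radians(20.7);th=np.radians(25);n=np.array([-np.sin(th)*np.cos(a),-np.sin(th)*np.sin(a),np.cos(th)]);u=np.array([np.cos(th)*np.cos(a),np.cos(th)*np.sin(a),np.sin(th)])
B=np.array([.529,.206,.159]); piv=B-.08*(np.cos(.5)*n-np.sin(.5)*u);print('pivot',piv,'end',piv+.08*(np.cos(.5)*n+np.sin(.5)*u),'u',u,'n',n)
E
```

```text
[0.5252 0.204  0.1595] [array([ 0.3, -0.2]), array([2.8, 0.8]), array([-0.3, -0.5])] [0.5242 0.2038 0.1615] [0.5256 0.2036 0.1593]
pivot [0.5893 0.2288 0.1116] end [0.594  0.2306 0.1914] u [0.8478 0.3204 0.4226] n [-0.3953 -0.1494  0.9063]
```

```bash
cat > lv.py <<'E'
from h import *
np.set_printoptions(precision=4,suppress=True)
a=np.radians(20.7);th=np.radians(25);n=np.array([-np.sin(th)*np.cos(a),-np.sin(th)*np.sin(a),np.cos(th)]);u=np.array([np.cos(th)*np.cos(a),np.cos(th)*np.sin(a),np.sin(th)])
B=np.array([.526,.204,.160]); Rl=frame(-n,ang(110.7)); piv=B-.08*(np.cos(.5)*n-np.sin(.5)*u)
def st():
    from bench import telemetry
    o=telemetry.get_obs();d=o['eef_pos']-piv;print('u,n,lat',d@u,d@n-.0702,d@np.cross(n,u),'F',o['wrist_force'],'Fu',o['wrist_force']@u,o['time_s'])
if __name__=='__main__':
    st()
    for du,dn in ((-.05,.09),(-.05,-.012)): print(rel(B+du*u+dn*n,Rl))
E
python3 lv.py
```

```text
u,n,lat -0.14195454323893314 0.20228535943586734 -0.388393145130219 F [0.5925 0.0041 0.4836] Fu 0.7080142469094377 14.15
(array([ 0.3622, -0.187 ,  0.0115]), array([ -4.22,  15.52, -35.97]))
(array([ 0.39  , -0.1884,  0.1097]), array([ -4.22,  15.52, -35.97]))
```

step_arm([
  [[0.036,-0.025,-0.01],[-0.4,1.7,-4]],
  [[0.078,-0.045,-0.01],[-0.9,3.4,-8]],
  [[0.12,-0.065,-0.01],[-1.3,5,-12]],
  [[0.162,-0.087,-0.01],[-1.8,6.8,-16]],
  [[0.205,-0.11,-0.01],[-2.3,8.5,-20]],
], fingers=0)

```text
time_s: 14.65
eef_pos: [0.4581, 0.0078, 0.2635]
eef_rot: [0.131, 0.673, 0.713, 0.146]
wrist_force: [1.3, -0.4, -0.4]
opening: 0.001
```

step_arm([
  [[0,0,0],[0,0,0]],
])

```text
time_s: 14.75
eef_pos: [0.4565, 0.011, 0.2619]
eef_rot: [0.129, 0.672, 0.715, 0.146]
wrist_force: [-0.4, -0.5, -0.2]
opening: 0.001
```

```bash
python3 lv.py
```

```text
u,n,lat -0.11599051550213664 0.14868668631191279 -0.15594328108811062 F [-0.3518 -0.5403 -0.1533] Fu -0.5360856043422733 14.75
(array([ 0.1632, -0.0147,  0.0409]), array([ -2.44,   6.25, -15.84]))
(array([ 0.1748, -0.0119,  0.1422]), array([ -2.44,   6.25, -15.84]))
```

step_arm([
  [[0.045,-0.005,0.005],[-0.6,1.6,-4]],
  [[0.09,-0.01,0.01],[-1.2,3.2,-8]],
  [[0.13,-0.015,0.02],[-1.8,4.8,-12]],
  [[0.163,-0.015,0.041],[-2.4,6.2,-15.8]],
  [[0.163,-0.015,0.041],[-2.4,6.2,-15.8]],
])

```text
time_s: 15.25
eef_pos: [0.4495, 0.1719, 0.2189]
eef_rot: [0.123, 0.557, 0.803, 0.176]
wrist_force: [-0.5, -0.2, -0.7]
opening: -0.001
```

```bash
python3 lv.py; python3 -c "
from h import *; snap('w17')"
```

```text
u,n,lat -0.08857601932835646 0.0884347190031358 -0.0030439758502576494 F [-0.4938 -0.2441 -0.7352] Fu -0.8075688372377814 15.25
(array([ 0.003 ,  0.0002, -0.0016]), array([-0.19,  0.18, -0.15]))
(array([0.0034, 0.0006, 0.1004]), array([-0.19,  0.18, -0.15]))
```

View pics/w17.png

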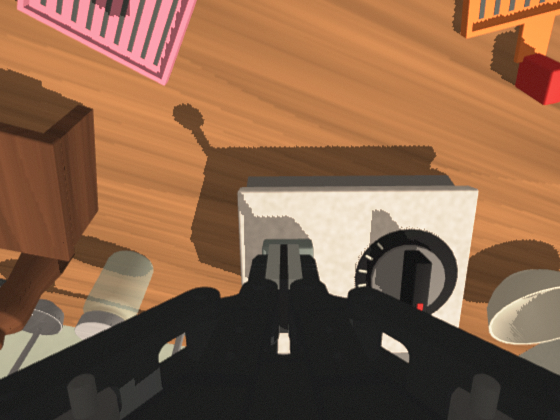

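The lever base at (288,245) lines up with the gripper at column 284. Descending down-slope of the ball.

step_arm([
  [[0.001,0,0.03],[0,0,0]],
  [[0.002,0,0.065],[0,0,0]],
  [[0.003,0,0.1],[0,0,0]],
  [[0.003,0,0.1],[0,0,0]],
])

```text
time_s: 15.7
eef_pos: [0.4885, 0.1852, 0.1265]
eef_rot: [0.122, 0.56, 0.801, 0.174]
wrist_force: [-1.6, -0.2, -0.1]
opening: -0.003
```

step_arm([
  [[0,0.015,0],[0,0,0]],
  [[0,0.03,0],[0,0,0]],
  [[0,0.045,0],[0,0,0]],
  [[0,0.06,0],[0,0,0]],
])

```text
time_s: 16.1
eef_pos: [0.5422, 0.2043, 0.1591]
eef_rot: [0.126, 0.559, 0.8, 0.177]
wrist_force: [-1.3, -0.5, 1.3]
opening: -0.003
```

```bash
python3 lv.py; python3 -c "
from h import *; snap('s18','scene')
import cv2
s=cv2.imread('pics/s18.png'); cv2.imwrite('pics/c18.png',cv2.resize(s[150:350,310:500],None,fx=3,fy=3,interpolation=cv2.INTER_CUBIC))"
```

```text
u,n,lat -0.024911596673948926 -0.007283888396294208 -0.005421823930067708 F [-1.2939 -0.4578  1.3066] Fu -0.6914976525649748 16.1
(array([ 0.0041, -0.0632, -0.0975]), array([ 0.14,  0.48, -0.44]))
(array([ 0.005 , -0.0635,  0.0045]), array([ 0.14,  0.48, -0.44]))
```

View pics/c18.png

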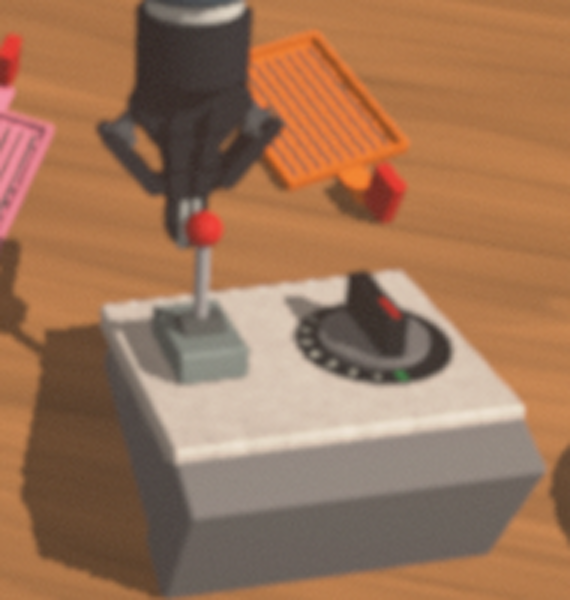

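step_arm([
  [[0.003,0.012,0.002],[0,0,0]],
  [[0.005,0.024,0.004],[0,0,0]],
  [[0.005,0.032,0.006],[0,0,0]],
  [[0.005,0.036,0.006],[0,0,0]],
])

```text
time_s: 16.55
eef_pos: [0.573, 0.2217, 0.1677]
eef_rot: [0.126, 0.558, 0.801, 0.177]
wrist_force: [-1.2, -0.9, -1.0]
opening: 0.001
```

```bash
python3 lv.py; python3 -c "
from h import *; snap('s19','scene')
import cv2
s=cv2.imread('pics/s19.png'); cv2.imwrite('pics/c19.png',cv2.resize(s[150:350,310:500],None,fx=3,fy=3,interpolation=cv2.INTER_CUBIC))"
```

```text
u,n,lat 0.010422318987187531 -0.014219860693485298 -3.58588743357767e-05 F [-1.2283 -0.8674 -1.0143] Fu -1.7478729878292603 16.55
(array([-0.0014, -0.0986, -0.1044]), array([ 0.12,  0.44, -0.39]))
(array([-0.0006, -0.0988, -0.0024]), array([ 0.12,  0.44, -0.39]))
```

View pics/c19.png

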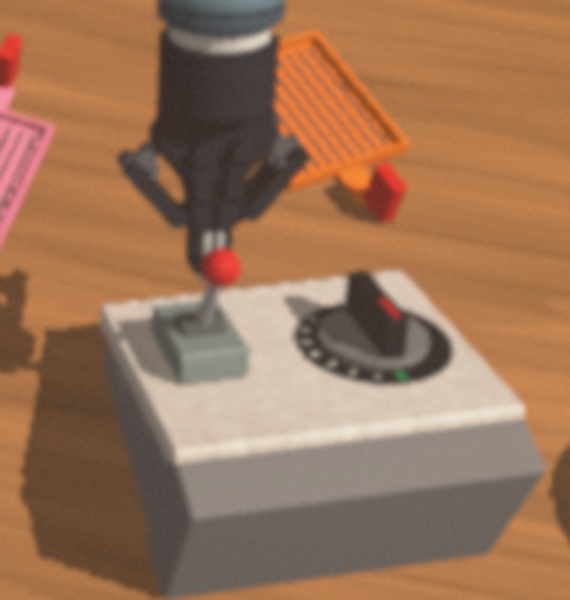

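step_arm([
  [[0,0.004,0],[0,0,0]],
  [[0,0.008,0],[0,0,0]],
  [[0,0.008,0],[0,0,0]],
])

```text
time_s: 16.9
eef_pos: [0.5747, 0.223, 0.1673]
eef_rot: [0.122, 0.558, 0.802, 0.172]
wrist_force: [-21.5, -13.4, 12.1]
opening: 0.003
```

```bash
python3 lv.py
```

```text
u,n,lat 0.012087845663661416 -0.015484168649673023 0.0005374508348575895 F [-21.5239 -13.4414  12.105 ] Fu -17.438169243934617 16.9
(array([-0.0017, -0.1015, -0.1044]), array([-0.6 ,  0.38, -0.29]))
(array([-0.0011, -0.1005, -0.0024]), array([-0.6 ,  0.38, -0.29]))
```

The lever is on its stop, with about 27 N at the wrist. Backing off and checking.

step_arm([
  [[0,-0.02,-0.005],[0,0,0]],
  [[0,-0.05,-0.02],[0,0,0]],
  [[0,-0.07,-0.06],[0,0,0]],
  [[0,-0.09,-0.1],[0,0,0]],
  [[0,-0.11,-0.14],[0,0,0]],
])

```text
time_s: 17.4
eef_pos: [0.4281, 0.1699, 0.2506]
eef_rot: [0.125, 0.558, 0.801, 0.177]
wrist_force: [1.1, 0.2, 1.8]
opening: 0.004
```

step_arm([
  [[0,-0.03,-0.02],[0,0,0]],
  [[0,-0.03,-0.02],[0,0,0]],
  [[0,-0.03,-0.02],[0,0,0]],
])

```text
time_s: 17.7
eef_pos: [0.3965, 0.1577, 0.2567]
eef_rot: [0.127, 0.558, 0.8, 0.178]
wrist_force: [1.0, 0.6, -0.3]
opening: -0.002
```

```bash
python3 lv.py; python3 -c "
from h import *
from lv import *
snap('s20','scene');snap('t20','top');snap('w20')
E=piv+.08*(np.cos(.5)*n+np.sin(.5)*u)
for th in (.3,.35,.4,.5): 
    E=piv+.08*(np.cos(th)*n+np.sin(th)*u); print(th+.5,proj(E,CAL['scene']),proj(E,CAL['top']))
import cv2
s=cv2.imread('pics/s20.png'); a=cv2.resize(s[150:350,310:500],None,fx=2,fy=2.5,interpolation=cv2.INTER_CUBIC)
t=cv2.imread('pics/t20.png'); b=cv2.resize(t[115:240,110:230],None,fx=3.2,fy=4,interpolation=cv2.INTER_CUBIC)
cv2.imwrite('pics/c20.png',np.hstack([a,b]));
cv2.imwrite('pics/full20.png',np.vstack([s]))"
```

```text
u,n,lat -0.12205149159308673 0.1457756291039906 0.0024752510430293174 F [ 0.9583  0.6122 -0.3349] Fu 0.8670403754349868 17.7
(array([-0.0018,  0.0334,  0.0559]), array([ 0.27,  0.49, -0.37]))
(array([-0.0009,  0.033 ,  0.1579]), array([ 0.27,  0.49, -0.37]))
0.8 [[380.718  231.8408]] [[201.1178 182.6633]]
0.85 [[381.2968 233.2938]] [[200.5353 181.1034]]
0.9 [[381.8641 234.8223]] [[199.9687 179.5515]]
1.0 [[382.9572 238.0895]] [[198.89  176.491]]
```

View pics/c20.png

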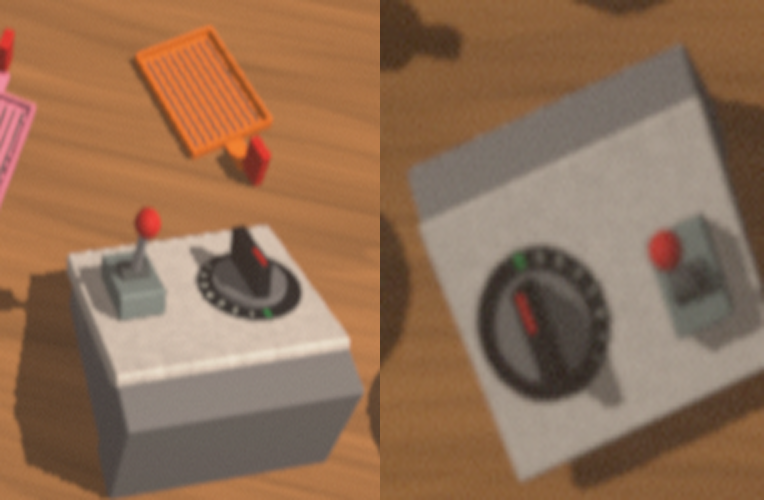

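View pics/s20.png

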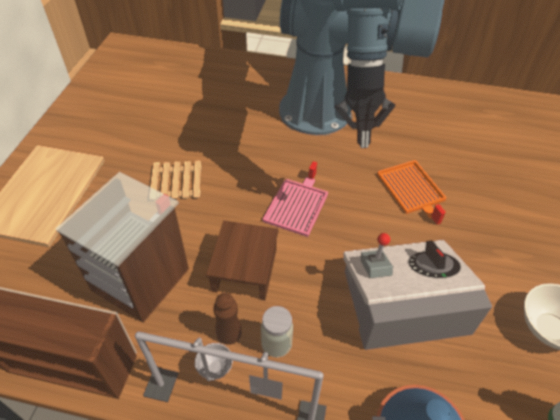

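View pics/t20.png

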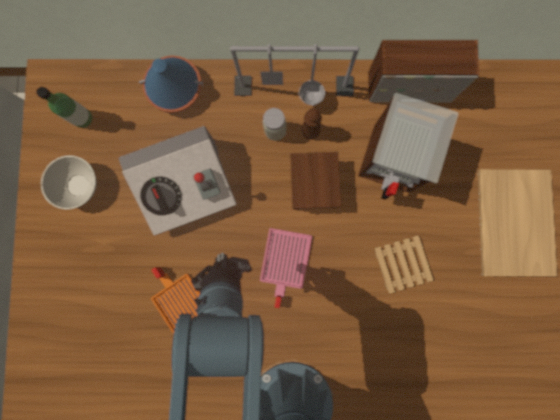

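The ball at scene (384,239) and top (199,177) matches the projection for lever angle 1.0. The dial's red line points at the green tick, the tray is on the middle rails, and the bystanders look unmoved. Handing in.

```bash
python3 -c "
from bench import ticket
print(ticket.hand_in())"
```

```text
the job is handed in; nothing more can be done
None
```

I did the three steps in order and handed the job in at about 18 s of robot time. No check failed, but the hand-in gives no verdict.

- **Dial:** I turned it about 96° anticlockwise until the torque jumped to 0.8 N m at the stop. After release, the red line points at the green tick in both the wrist and top pictures.
- **Tray:** I took the silver, red-handled tray from the riser, not the pink or orange one, and slid it onto the middle rails. It met the back stop at 28 N. I eased that off and let go, with near-zero force left at the wrist. By arm position the deck was then about 1–2 mm past the middle-rail centre, level to 0.004 rad and within 0.5 mm of rail height. The rack's position came from camera fits that agree to about 2–3 mm, so the along-rail and sideways figures are only that good. Later pictures show the tray centred above the black-handled one.
- **Lever:** I pushed it with closed fingers until it met its stop, at about 27 N. The ball then matched the predicted position for 1.0 rad within about 1 pixel in both the scene and top views.
- **Left alone:** The black-handled tray, trivet, jar and mill look unmoved in the last pictures. The arm was clear of everything when I handed in.

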